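# Weigh a sample tin on the sprung hand scale

### The arm

A 6-joint arm with a two-finger parallel gripper is mounted at the origin on a cart in front of the work surface, level with it; the furniture and walls round the work are solid. World frame = base frame: x ahead of the robot, y to its left, z up, the work surface at z = 0. Lengths are in m, angles in rad, forces in N, time in s.
With the tool pointing down it reaches from about 0.3 to 0.875 m from the base axis. Payload 6.4 kg.
Tool frame: the origin (TCP) lies between the finger pads; the fingertips stand ctrl.tip_reach ahead of it and the grasp point (between the pads) lies 11 mm behind it (ctrl.tip_reach is the distance from the TCP to the fingertips, in m); z points along the fingers, x is the direction in which the jaws open and shut, and the axes are right-handed (so a half turn about z gives the same grasp; the last joint's range is limited). The gripper opens to 85 mm and grips with 20 to 120 N. Pads are 22 mm wide; open, the fingers measure 114 mm over their backs; the gripper's body (76 mm by 85 mm) begins 54 mm behind the grasp point. The pads swing forward as they close: fully open they stand 13 mm farther back than shut.
Start: joints at [-1.415, 0.181, 1.607, -0, 1.354, -0.206], TCP at [0.204, -0.538, 0.239] pointing down, gripper open.
Joint ranges: [-2.99, 2.99], [-0.89, 2.07], [0.3, 2.58], [-1.14, 4.28], [0, 2.63], [-3.12, 3.12]. Speed limits (rad/s): [2.57, 2.57, 3.01, 3.14, 3.14, 3.14].

### API

Orientations are given as a unit quaternion [w, x, y, z].
In Python, from bench import telemetry, viewer, ticket, nets, ctrl gives the robot as it stands.
- The arm moves only by the tool step_arm, never from a script. Its argument "plan" is a list of rows, each a list of 2 entries, a list of its own where there are three numbers: the shift along the tool's x, y, z in m, then the turn, a rotation vector about the tool's x, y, z in degrees. A call has 1 to 5 rows; each row is the pose to reach, as a shift and turn from the pose commanded when the call began, along the tool's axes at that moment; what a row does not reach only later rows make up. A row lasts 1/10 s, in which the tool goes at most 50 mm and 8.59 degrees, less where a joint would pass 70% of its speed; a pose out of reach is approached as far as the arm can. A call with a gripper value outside its range is refused whole. "fingers" is the opening in per cent of the stroke, from 0 (shut) to 100 (fully open), set as the call begins (left out, the last holds). The fingers move at their own pace and stop on an object; the grip force is fixed at half the most. Time passes only in rows, so rows that repeat a pose let the fingers close. It gives the time, the measured TCP pose, the force and the opening at its end, in the units of the state.
- telemetry.get_obs(): the state, without advancing time (a new reading comes with each control period).
- viewer.camera(name): name is "scene" or "top"; returns the picture (420x560x3 uint8, red, green, blue); there is no depth.
- viewer.get_calibration(name): a dict with "K" (3x3 intrinsics, pixels), "origin" and "orientation" of the camera in the world. Camera axes: x right, y up, looking along -z (the intrinsics and any distortion apply to the point x, -y, -z); pixel columns grow to the right and rows downward; lengths in m; the calibration is good to about 2 mm. A picture is of the moment at which its call begins. get_calibration takes no time and is no camera call.
- ticket.hand_in(): hands the job in, once; it reports no verdict.
Trained networks look in the newest picture that a camera, given by its name, has taken for a name from the list of things; names that differ only in an ending like _2 or _b are one class to them, and where a whole thing is asked for, a point or a joint stands for the part that bears it (a point fixed in the world has none). Each returns a list of dicts, best first, with "score" (0 to 1); they miss things now and then, are a little off and sometimes report something else, mostly with a low value. They report only what shows in the picture. A call takes as long as a camera call. They do not tell look-alikes from the thing itself.
- nets.boxes_of(thing, camera): "extent" ([left, top, right, bottom] in pixels, round what is visible of it).
The state is a dict: "time_s": time; "q": joint angles; "dq": joint speeds; "joint_efforts": joint torques, N m; "eef_pos": TCP position; "eef_rot": TCP orientation; "wrist_force": force on the tool from outside, world axes, zero at the start; "torque": the same for the moment, N m; "opening": opening from 0.0 (shut) to 1.0 (fully open).
Only numpy, scipy, OpenCV 4.12 (cv2) and the standard library are available. Lean on these libraries where they do the work, as an engineer would, in place of code of your own. Each camera call takes 0.05 s, during which the arm holds its last target.

### The job

Weigh the blue-lidded sample tin with the hand scale: take the scale off its stand by the black grip, catch the tin's wire bail in the hook, centre the scale over the tin and raise it slowly, without a jerk that would kick the red drag pointer more than half a mark past the true weight, until the tin hangs still for a good second just clear of the grey carrier, never more than a centimetre above it. Then lower the tin gently until it stands fully home in the well it came from, unhook it and hang the scale back on its stand with the drag pointer still showing the weight. Keep the gripper off the tins, never force the hook or run the scale against its end stop, and leave the red-lidded tin, the beaker and the open dish where they are.

Things in the scene. Friction and masses are not known exactly. Their poses are not given: they have to be found in the camera images.
- scale: Sprung hand scale, 0.16 kg, hanging upright in its stand. Origin: centre of the underside of its collar (black disc 36 mm wide, 4 mm thick, resting on the fork); z up along the tube. Below: aluminium tube 24 mm thick to z -85 mm, white dial strip on its -x side (a mark each newton), then the hook. Above: the grip. The hook's mouth looks to the scale's -x.
- scale_grip (a point): Middle of the scale's black grip, 28 mm above the scale's origin. The grip is 30 mm along x, 18 mm along y and runs from 4 to 50 mm above the origin: pinch it across the 18 mm from above.
- hook_trough (a point): Lowest inside point of the hook, where a hung wire rests: on the tube's axis, 121.8 mm below the scale's origin plus the spring's extension. Hook of 4.4 mm round steel in the scale's x-z plane, bowl 17.6 mm wide inside. From this point: tip 14 mm to -x, its top 18 mm up; neck on the axis from 28 mm up, tube's end 37 mm up; back 13 mm to +x; outer bottom 4.4 mm down. A wire enters over the tip.
- scale_rod (a joint): Extension of the scale's spring (m), the live reading: 0 unloaded, 8.33 mm for each newton (120 N/m, tared for the hook), lightly damped; rigid end stop at 58 mm (7 N).
- scale_pointer (a joint): Travel of the red drag pointer (m), same units as the reading: the live index pushes it down and it stays at the highest reading (0.12 N of friction). It starts at 0.
- live_index (a point): Underside of the black live index on the dial strip, fixed to the hook's rod; axes as the scale's, z up.
- drag_pointer (a point): Top side of the red drag pointer. It coincides with the live index while that pushes it; if the load was jerked it stands below the live index by the amount of the overshoot.
- stand: Steel stand fixed to the bench: base plate 115 x 95 x 8 mm, post at the back (+x), level aluminium fork at the top, open to -x. Origin: on the bench below the seat. The fork's arms run from x -25 to +34 mm, 30 mm apart inside, 7 mm thick; a lip 3 mm high on each arm's end (x -25 to -22 mm) keeps the collar in, so the scale goes in and out raised by at least 4 mm.
- stand_seat (a point): Middle of the fork's seat, on the upper side of the fork, 145 mm above the bench: the scale's origin is here when the scale hangs in place.
- carrier: Grey plastic carrier, fixed to the bench, 125 x 285 x 18 mm, with two round wells 82 mm wide and 12 mm deep (their floors 6 mm above the bench) at y +72 and -72 mm, mouths chamfered 2 mm. Origin: centre of its underside.
- tin_blue: Steel sample tin with a BLUE lid, standing in one of the wells (which one varies), 76 mm wide (beads 77 mm), 50 mm tall. Origin: centre of its underside, z up. Its sealed contents make it weigh between 0.12 and 0.6 kg, unknown. A wire bail is hinged on two ears at y +-40 mm, z 36 mm (hinge along the tin's y).
- blue_bail_top (a point): Middle of the crown of the blue tin's bail (wire 4 mm thick; the crown rises slightly to this point), on the wire's axis, 66 mm from the hinge: 102 mm above the tin's underside when upright.
- blue_bail (a joint): Angle of the blue tin's bail (rad): 0 upright, positive leaning to the tin's +x; a slight friction (0.005 N m) keeps it where it is left.
- tin_red: The same kind of tin with a RED lid in the other well; leave it alone. Origin: centre of its underside. It has a like bail.
- beaker_100: Small glass beaker, 58 mm wide, 70 mm tall, standing on the bench; leave it alone. Origin: centre of its underside.
- dish_1: Open aluminium dish, 64 mm wide, 21 mm tall, on the bench; leave it alone. Origin: centre of its underside.
Mind the look-alikes: they are no part of the job. There is more than one size of the stand; the job needs the larger.

How it is judged:
On the way, in this order (a step that is already met when the one before it is completed fails the run):
1. the tin hangs still from the hook for about a second, 2 to 12 mm above the carrier's top, and the drag pointer stands at the live reading (at most 4 mm, half a mark, beyond it) (z of tin_blue in the frame of carrier between 0.02 and 0.03 m and contact force between scale and tin_blue above 0.8 N and angle between tin_blue's own z axis and vertical below 0.12 rad and linear speed of tin_blue below 0.03 m/s and z of drag_pointer in the frame of live_index above -0.004 m), for 0.8 s.
2. the tin stands home in its well again and the hook no longer touches it (z of tin_blue in the frame of carrier below 0.008 m and distance of tin_blue from where it was at the start of the episode below 0.012 m and angle between tin_blue's own z axis and vertical below 0.04 rad and contact force between scale and tin_blue below 0.03 N), for 0.2 s.
At the end, for the whole second after the job is handed in: The blue tin is at rest, upright and home in its own well (within 2 mm of the floor, 12 mm of where it stood), unhooked; the scale hangs at rest and upright in its fork (within 6 mm of the seat point, 0.06 rad) and its drag pointer keeps the weight (over 8 mm down) (all of step 2 and linear speed of each of tin_blue, scale below 0.02 m/s and distance between scale and stand_seat below 0.006 m and angle between scale's own z axis and vertical below 0.06 rad and value of joint scale_pointer above 0.008 m); the robot touches nothing.
It fails at once if the tin is raised more than 14 mm above the carrier's top (z of tin_blue in the frame of carrier above 0.032 m).
It fails at once if the tin is jerked, dropped or swung (faster than 0.2 m/s) (linear speed of tin_blue above 0.2 m/s).
It fails at once if the scale is run against its end stop (57 mm) or the hook or scale is forced against the blue tin or its bail (more than 12 N) (value of joint scale_rod above 0.057 m or contact force between scale and tin_blue above 12 N).
It fails at once if the robot itself touches a tin (contact force between any of the fingers, the arm and tin_blue above 0.3 N or contact force between any of the fingers, the arm and tin_red above 0.3 N).
It fails at once if the red tin, the beaker or the dish is moved more than 10 mm (distance of any of tin_red, beaker_100, dish_1 from where it was at the start of the episode above 0.01 m).
It also fails if it takes over 72 s, if anything falls off the work surface, if the arm or the gripper's body presses on something with over 40 N, if the wrist force passes 120 N, or if a joint passes its speed limit or range.

## Working session

There is one attempt and no reset: what is moved stays moved. The work goes in short steps, Python scripts to look and compute and a tool call to move; the robot and the scene stay as the last step left them, time stands still between calls to the robot, and variables do not carry over. Pictures are saved under pics/ and viewed, and the job is handed in when it is done.

Besides the shell and the picture viewer there is one more tool, called after "Call:" as a command line: name --argument value ..., lists and objects as JSON in quotes. step_arm: Moves the arm, as the interface text tells. Its arguments: {"type":"object","properties":{"plan":{"type":"array"},"fingers":{"type":"number"}},"required":["plan"]}

```bash
ls; mkdir -p pics
python3 - <<'E'
from bench import telemetry, viewer, nets, ctrl
import cv2
print(telemetry.get_obs(), ctrl.tip_reach)
for c in ("scene","top"):
    im=viewer.camera(c); cv2.imwrite(f"pics/{c}0.png",im[:,:,::-1]); cv2.imwrite(f"pics/{c}0.png",im[:,:,::-1])
    k=viewer.get_calibration(c); print(c,k)
    for t in ("scale","stand","carrier","tin_blue","blue_bail","tin_red","beaker_100","dish_1","hook_trough"):
        try: print(t,[( [round(x) for x in d["extent"]],round(d["score"],2)) for d in nets.boxes_of(t,c)[:4]])
        except Exception as e: print(t,e)
E
```

```text
pics
{'time_s': 0.0, 'q': array([-1.41528645e+00,  1.81540546e-01,  1.60798893e+00, -1.31748030e-05,
        1.35379782e+00, -2.06334070e-01]), 'dq': array([-1.45663058e-03, -2.13504996e-03,  1.40298725e-03, -1.96163471e-04,
       -1.28391231e-03, -1.09353434e-05]), 'joint_efforts': array([ 1.09977620e-03, -4.44869363e+01, -3.51332974e+01, -1.23642048e-04,
        9.03575012e-03, -1.34294581e-05]), 'eef_pos': array([ 0.20346008, -0.53723398,  0.23839364]), 'eef_rot': array([-6.24241172e-04,  8.22800409e-01, -5.68329777e-01, -6.02167555e-04]), 'wrist_force': array([0.27492967, 0.1147066 , 0.10397145]), 'torque': array([0.02380723, 0.0179435 , 0.021863  ]), 'opening': 1.0033753030586834} 0.008
scene {'K': array([[493.33237019,   0.        , 273.90073707],
       [  0.        , 493.33237019, 210.97580269],
       [  0.        ,   0.        ,   1.        ]]), 'origin': array([-0.26675444,  1.01765803,  0.69511669]), 'orientation': array([-0.28450037, -0.17751734,  0.52306849,  0.78354737])}
scale [([328, 175, 339, 227], 0.63)]
stand [([309, 187, 346, 241], 0.83), ([336, 208, 365, 223], 
[... 303 characters left out ...]
]
hook_trough []
top {'K': array([[468.07537179,   0.        , 277.4973441 ],
       [  0.        , 468.07537179, 205.02707001],
       [  0.        ,   0.        ,   1.        ]]), 'origin': array([0.33799268, 0.00778586, 1.58054463]), 'orientation': array([ 0.71111539,  0.05147598, -0.04052301, -0.70001644])}
scale [([367, 205, 379, 220], 0.68), ([222, 191, 250, 213], 0.59)]
stand [([392, 198, 422, 226], 0.96), ([346, 193, 380, 232], 0.59)]
carrier [([210, 180, 306, 240], 0.77)]
tin_blue [([267, 201, 289, 225], 0.93)]
blue_bail [([264, 209, 266, 217], 0.53)]
tin_red [([224, 192, 250, 214], 0.96)]
beaker_100 [([310, 174, 331, 192], 0.59)]
dish_1 [([155, 217, 178, 235], 0.85)]
hook_trough []
```

Run:
```python
import cv2
s=cv2.imread("pics/scene0.png"); t=cv2.imread("pics/top0.png")
cv2.imwrite("pics/s1.png",cv2.resize(s[160:345,165:375],None,fx=3.6,fy=3.2,interpolation=cv2.INTER_CUBIC))
cv2.imwrite("pics/t1.png",cv2.resize(t[160:250,145:435],None,fx=2.75,fy=2.75*1,interpolation=cv2.INTER_CUBIC))
```

```text
(no output)
```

View pics/scene0.png

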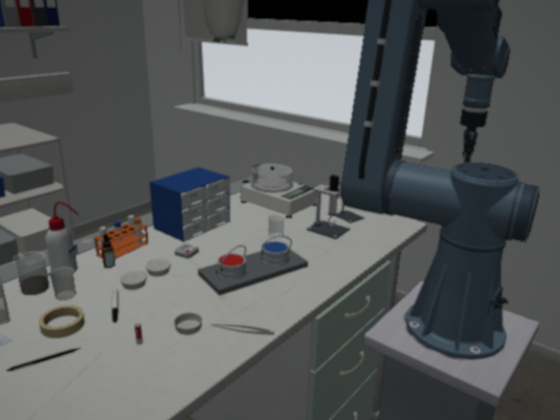

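View pics/top0.png

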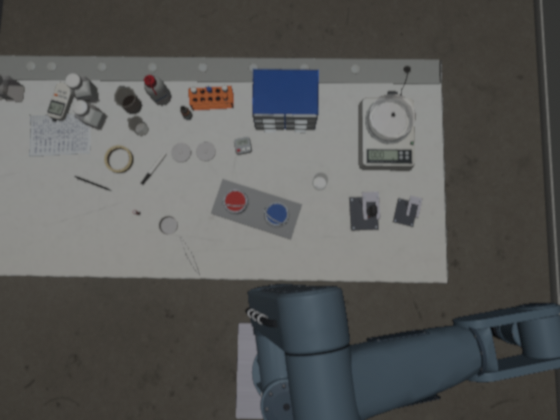

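```bash
ls pics
```

```text
s1.png
scene0.png
t1.png
top0.png
```

View pics/s1.png

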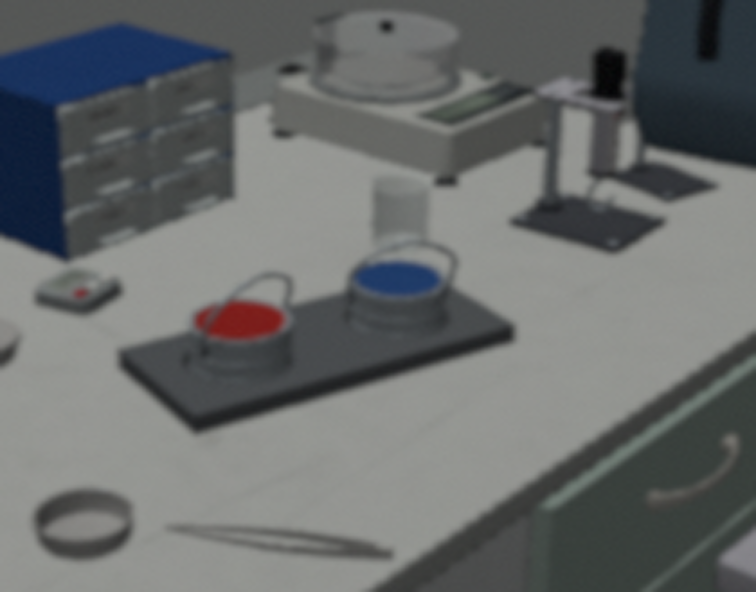

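View pics/t1.png

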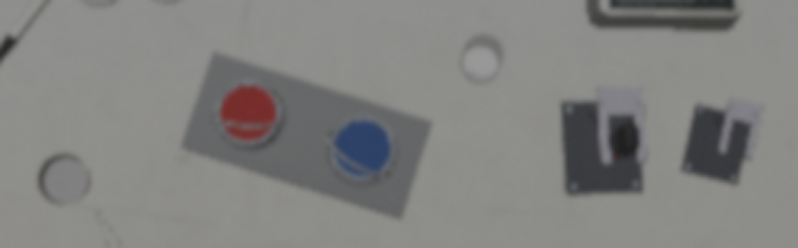

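```bash
cat > h.py <<'E'
import numpy as np, cv2, json
from scipy.spatial.transform import Rotation as R
from scipy.optimize import least_squares
from bench import viewer
C={}
for c in("scene","top"):
    k=viewer.get_calibration(c); q=k["orientation"]
    C[c]=(k["K"],np.array(k["origin"]),R.from_quat([q[1],q[2],q[3],q[0]]).as_matrix(),k)
def proj(c,P):
    K,o,M,_=C[c]; p=(np.atleast_2d(P)-o)@M; p=p*[1,-1,-1]
    u=p@K.T; return u[:,:2]/u[:,2:]
def ray(c,uv):
    K,o,M,_=C[c]; d=np.linalg.inv(K)@[uv[0],uv[1],1]; d=M@(d*[1,-1,-1]); return o,d/np.linalg.norm(d)
def atz(c,uv,z):
    o,d=ray(c,uv); return o+d*(z-o[2])/d[2]
def crop(src,dst,x0,y0,x1,y1,f,grid=5):
    im=cv2.imread(src) if isinstance(src,str) else src
    a=cv2.resize(im[y0:y1,x0:x1],None,fx=f,fy=f,interpolation=cv2.INTER_CUBIC)
    a=cv2.convertScaleAbs(a,alpha=1.4,beta=10)
    for x in range(x0,x1):
        if x%grid==0: cv2.putText(a,str(x),(int((x-x0+.5)*f)-10,8),0,.3,(0,255,255),1); cv2.line(a,(int((x-x0+.5)*f),10),(int((x-x0+.5)*f),14),(0,255,255),1)
    for y in range(y0,y1):
        if y%grid==0: cv2.putText(a,str(y),(0,int((y-y0+.5)*f)+3),0,.3,(0,255,255),1); cv2.line(a,(20,int((y-y0+.5)*f)),(24,int((y-y0+.5)*f)),(0,255,255),1)
    cv2.imwrite(dst,a)
E
python3 - <<'E'
from h import *
print({c:C[c][3].keys() for c in C})
crop("pics/top0.png","pics/t2.png",340,188,428,236,9)
crop("pics/top0.png","pics/t3.png",208,176,308,242,8)
crop("pics/scene0.png","pics/s2.png",300,170,370,244,8)
crop("pics/scene0.png","pics/s3.png",192,230,316,296,6.4)
E
```

```text
{'scene': dict_keys(['K', 'origin', 'orientation']), 'top': dict_keys(['K', 'origin', 'orientation'])}
```

View pics/t2.png

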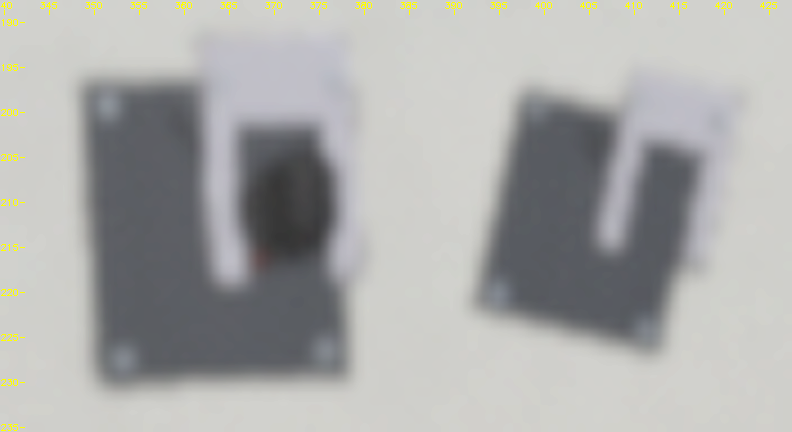

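View pics/t3.png

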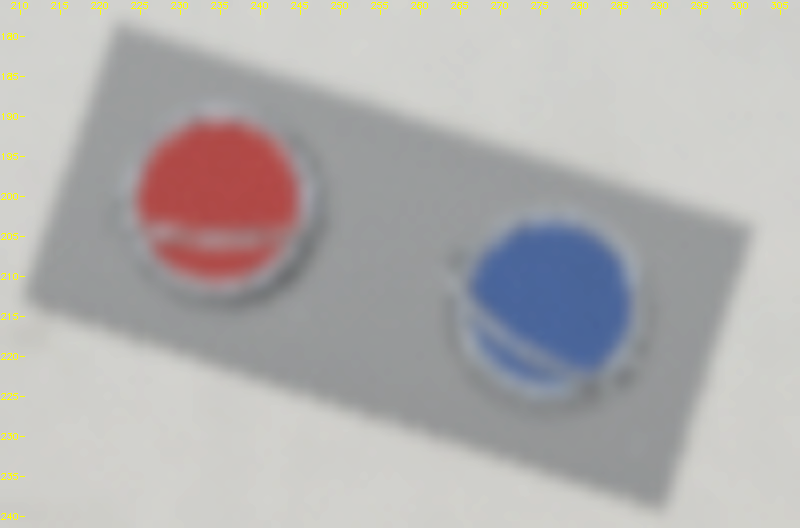

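View pics/s2.png

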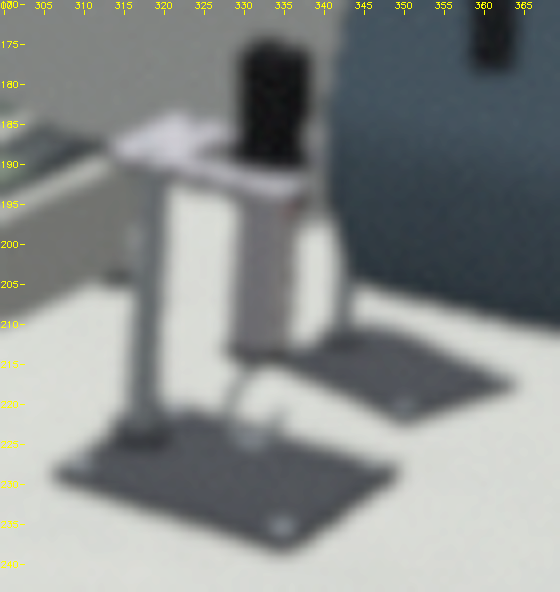

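View pics/s3.png

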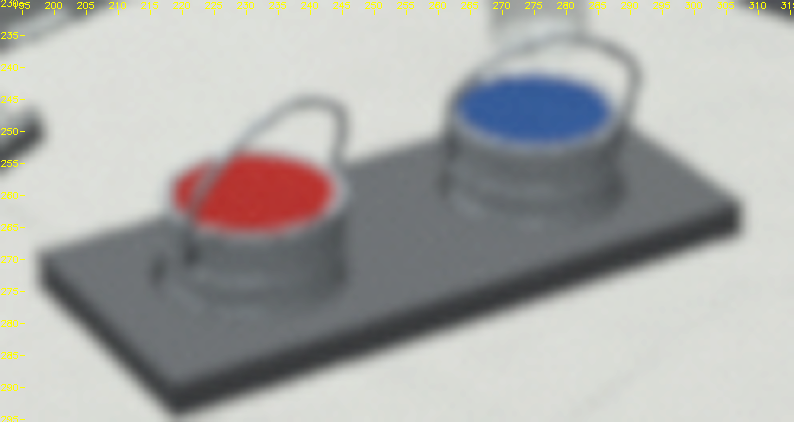

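```bash
cat >> h.py <<'E'
def rz(a): c,s=np.cos(a),np.sin(a); return np.array([[c,-s,0],[s,c,0],[0,0,1]])
E
python3 - <<'E'
from h import *
# carrier
cs=np.array([[62.5,142.5,18],[62.5,-142.5,18],[-62.5,-142.5,18],[-62.5,142.5,18]])/1e3
tp=np.array([[222,178.5],[301.5,204],[290.5,239],[210.5,213]])
W=[atz("top",u,.018) for u in tp]; print(np.round(W,4)); print([np.linalg.norm(W[i]-W[(i+1)%4]) for i in range(4)])
def f(p): return (proj("top",(rz(p[2])@cs.T).T+[p[0],p[1],0])-tp).ravel()
r=least_squares(f,[.35,.05,.2]); print("carrier",r.x,np.degrees(r.x[2]),f(r.x).round(1))
P=(rz(r.x[2])@cs.T).T+[r.x[0],r.x[1],0]; print("scene pred corners",proj("scene",P).round(1), proj("scene",P*[1,1,0]).round(1))
for y in(.072,-.072):
    w=rz(r.x[2])@[0,y,0]+[r.x[0],r.x[1],.056]; print("well",w,proj("top",w).round(1),proj("scene",w).round(1))
print("blue lid centre top",atz("top",(276.3,213.5),.056),"scene",atz("scene",(275,246.5),.056))
print("red lid centre top",atz("top",(234.5,200),.056),"scene",atz("scene",(231.3,259),.056))
# stand
for u in [(348.7,196.5),(350.5,230),(378,229.5)]: print("base",atz("top",u,.008))
for u in [(306,228.5),(335,238.5),(349.5,228)]: print("base scene",atz("scene",u,.008))
print("fork end",atz("top",(365,219.5),.145),atz("top",(378.5,218.7),.145))
print("grip top c",atz("top",(372.3,208),.195),"scale origin scene",atz("scene",(333.6,190.3),.145))
for z in(.195,.145,.06,.023): print(z, atz("scene",{.195:(334,175.5),.145:(333.6,190.5),.06:(332.6,214),.023:(331,224)}[z],z))
E
```

```text
[[ 0.6305  0.2239  0.018 ]
 [ 0.5471 -0.047   0.018 ]
 [ 0.4288 -0.0115  0.018 ]
 [ 0.512   0.2589  0.018 ]]
[np.float64(0.2833943167692621), np.float64(0.12346446295924177), np.float64(0.28286575290302357), np.float64(0.12357651110470458)]
carrier [ 0.52963875  0.10606926 -0.2971845 ] -17.027417632645495 [-0.  -0.2  0.5 -0.2  0.1  0.2 -0.5  0.1]
scene pred corners [[198.  269. ]
 [283.4 244.3]
 [308.5 261.3]
 [219.6 289.8]] [[198.3 274.7]
 [283.3 249.6]
 [308.2 266.8]
 [219.7 295.8]]
well [0.55072246 0.17491312 0.056     ] [[234.5 200.4]] [[231.5 259.6]]
well [0.50855504 0.0372254  0.056     ] [[276.1 213.7]] [[276.  246.7]]
blue lid centre top [0.50937739 0.03658102 0.056     ] scene [0.51156398 0.03781357 0.056     ]
red lid centre top [0.55204611 0.17504739 0.056     ] scene [0.55349258 0.17294935 0.056     ]
base [ 0.5764302  -0.20691705  0.008     ]
base [ 0.46278845 -0.21260007  0.008     ]
base [ 0.46590133 -0.30466502  0.008     ]
base scene [ 0.57521204 -0.20489922  0.008     ]
base scene [ 0.46197338 -0.20498501  0.008     ]
base scene [ 0.46877597 -0.30453106  0.008     ]
fork end [ 0.48492636 -0.23796723  0.145     ] [ 0.48802564 -0.27934598  0.145     ]
grip top c [ 0.51450617 -0.251322    0.195     ] scale origin scene [ 0.51058636 -0.25547818  0.145     ]
0.195 [ 0.51191259 -0.25373824  0.195     ]
0.145 [ 0.50958935 -0.25393156  0.145     ]
0.06 [ 0.5119743  -0.26201382  0.06      ]
0.023 [ 0.51536599 -0.26202013  0.023     ]
```

Run:
```python
from h import *
print(atz("top",(368.3,216.3),.13))
im=cv2.imread("pics/top0.png")
print(im[203:219,364:382].max(axis=2))
crop("pics/top0.png","pics/t4.png",355,188,390,225,16)
crop("pics/top0.png","pics/t5.png",258,198,294,232,16)
crop("pics/scene0.png","pics/s5.png",252,228,298,268,14)
```

```text
[ 0.49660736 -0.25083651  0.13      ]
[[133 124  97  73  69  67  67  66  64  62  67  93 122 133 133 133 138 140]
 [133 122  94  70  64  63  62  59  56  55  58  83 115 130 134 134 138 141]
 [132 122  94  70  62  59  53  51  48  47  49  68 100 123 132 135 139 140]
 [132 122  95  69  58  51  45  41  43  44  45  52  80 111 128 134 138 141]
 [133 124  96  67  52  43  37  36  41  44  44  45  65 100 125 134 139 141]
 [133 123  94  63  47  39  33  35  39  44  43  42  59  95 124 134 138 140]
 [132 121  90  57  43  37  34  34  39  43  42  42  58  94 124 135 138 141]
 [130 120  87  53  42  36  34  33  38  42  42  40  54  92 123 136 138 141]
 [128 120  88  53  41  37  33  34  37  41  41  40  52  90 123 136 138 140]
 [127 121  92  57  44  37  33  32  36  39  39  39  55  92 124 134 136 139]
 [127 124 100  66  45  37  33  32  33  35  37  39  64 101 126 134 134 138]
 [125 128 110  76  48  38  32  31  32  34  35  43  76 112 130 132 131 137]
 [125 131 119  86  56  43  36  35  33  37  40  51  85 119 132 131 128 136]
 [124 134 123  90  65  51  43  42  42  45  51  60  90 121 131 129 127 135]
 [122 132 123  93  68  55  51  53  53  55  58  66  91 118 126 126 129 137]
 [112 123 117  92  67  59  59  60  61  61  62  67  85 108 117 123 131 138]]
```

View pics/t4.png

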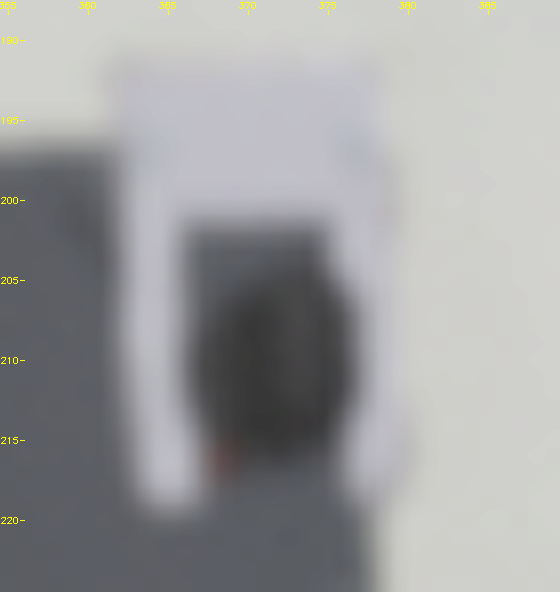

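View pics/t5.png

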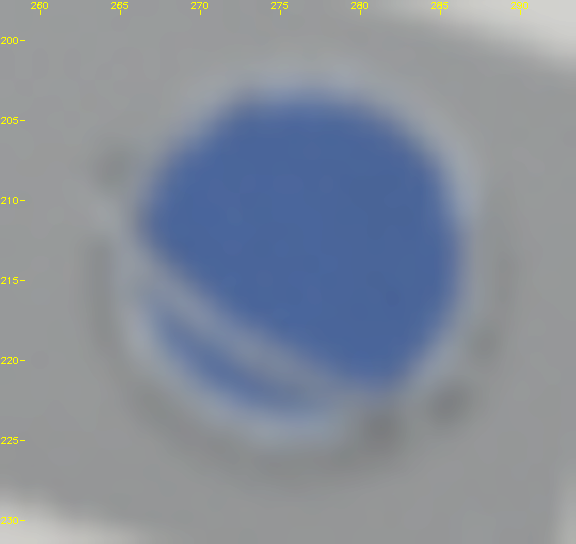

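View pics/s5.png

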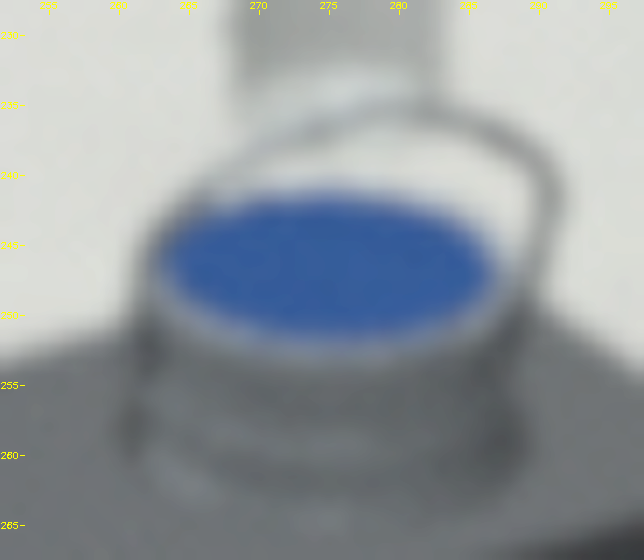

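```bash
cat > bail.py <<'E'
from h import *
c0=np.array([.5092,.0370,.006])
def bail(yaw,lean,c=c0,w=38,hs=45,n=40,e=3.0):
    # superellipse-like arch
    t=np.linspace(0,np.pi,n); y=40*np.sign(np.cos(t))*abs(np.cos(t))**(2/e); z=66*abs(np.sin(t))**(2/e)
    P=np.c_[np.sin(lean)*z,y,36+np.cos(lean)*z]/1e3
    return (rz(yaw)@P.T).T+c
if __name__=="__main__":
    a,b=atz("top",(264.5,208),.042),atz("top",(285.5,222.8),.042); d=a-b; print("hinge mid",(a+b)/2,"dir",np.degrees(np.arctan2(d[1],d[0])))
    a,b=atz("top",(267,213.4),.1),atz("top",(278.5,221.7),.1); d=a-b; print("crown dir",np.degrees(np.arctan2(d[1],d[0])),a,b)
    T=np.array([[267,213.5],[269,215.2],[272,217.6],[275,219.8],[278,221.5]])
    S=np.array([[264.5,243],[267,240.5],[270,238],[274,236],[279,235],[284,236],[288,238.2],[291,241.5]])
    from scipy.spatial import cKDTree
    def f(p):
        B=bail(p[0],p[1],c0,e=p[2],n=400); out=[]
        for cam,X in(("top",T),("scene",S)):
            out.append(cKDTree(proj(cam,B)).query(X)[0])
        return np.concatenate(out)
    for y0 in (-.6,-.5,-.7):
      for l0 in(-.2,-.35):
        r=least_squares(f,[y0,l0,2.5],diff_step=1e-3); print(np.degrees(r.x[:2]),r.x[2],r.cost,r.fun.round(1))
    p=r.x; cr=rz(p[0])@np.array([.066*np.sin(p[1]),0,.036+.066*np.cos(p[1])])+c0; print("crown",cr,proj("top",cr),proj("scene",cr))
    for cam,s,(x0,y0,x1,y1) in(("top","pics/top0.png",(250,190,300,235)),("scene","pics/scene0.png",(250,225,300,270))):
        im=cv2.resize(cv2.imread(s)[y0:y1,x0:x1],None,fx=12,fy=12,interpolation=cv2.INTER_CUBIC)
        im=cv2.convertScaleAbs(im,alpha=1.4)
        for u in proj(cam,bail(p[0],p[1],e=p[2],n=200)): cv2.circle(im,tuple(int(v) for v in (u+.5-[x0,y0])*12),1,(0,255,0),-1)
        for u in proj(cam,cr): cv2.circle(im,tuple(int(v) for v in (u+.5-[x0,y0])*12),4,(0,0,255),1)
        cv2.imwrite(f"pics/fit_{cam}.png",im)
E
python3 bail.py
```

```text
hinge mid [0.50462478 0.04112006 0.042     ] dir 55.58728190619149
crown dir 54.97582090665448 [0.5043058  0.06536755 0.1       ] [0.47834021 0.02831813 0.1       ]
[-36.6597029  -20.56712874] 2.4283016127780335 1.7065222724730227 [0.1 0.3 0.4 0.3 0.2 0.4 0.2 0.4 0.3 0.1 0.7 0.1 1.5]
[-36.58330597 -20.5614112 ] 2.4202127084189544 1.7053483267138314 [0.1 0.3 0.4 0.3 0.2 0.4 0.2 0.3 0.3 0.1 0.7 0.1 1.5]
[-36.45552143 -20.56243403] 2.4268248252677678 1.7060222253316537 [0.1 0.3 0.4 0.3 0.1 0.4 0.2 0.3 0.3 0.1 0.7 0.1 1.5]
[-36.57587067 -20.55969263] 2.419484564041202 1.7053639588665668 [0.1 0.3 0.4 0.3 0.1 0.4 0.2 0.3 0.3 0.1 0.7 0.1 1.5]
[-36.57985388 -20.56351746] 2.421252970575322 1.705381365321559 [0.1 0.3 0.4 0.3 0.2 0.4 0.2 0.3 0.3 0.1 0.7 0.1 1.5]
[-36.57320588 -20.5606195 ] 2.4200549754771155 1.7053637845911733 [0.1 0.3 0.4 0.3 0.1 0.4 0.2 0.3 0.3 0.1 0.7 0.1 1.5]
crown [0.49058497 0.05081124 0.10379588] [[271.45810624 217.6332839 ]] [[278.28680378 234.94664676]]
```

```bash
python3 -c "
import cv2,numpy as np
a=cv2.imread('pics/fit_top.png');b=cv2.imread('pics/fit_scene.png')
cv2.imwrite('pics/fit.png',cv2.resize(np.hstack([a,b]),(800,360)))"
```

```text
(no output)
```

View pics/fit.png

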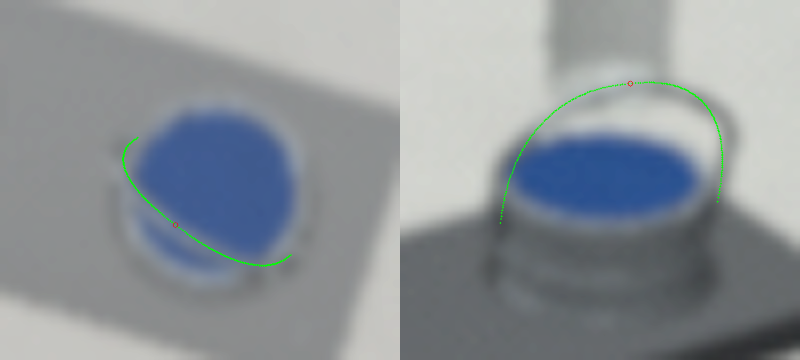

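```bash
cat > go.py <<'E'
import sys
from h import *
from bench import telemetry
def state():
    o=telemetry.get_obs(); q=o["eef_rot"]; return o,np.array(o["eef_pos"]),R.from_quat([q[1],q[2],q[3],q[0]])
def rel(x,y,z,yaw):  # yaw = scale yaw deg; tool x = -scale y, z down
    o,p,r=state()
    a=np.radians(yaw); M=np.array([[np.sin(a),-np.cos(a),0],[-np.cos(a),-np.sin(a),0],[0,0,-1]]).T
    # columns: tool x,y,z
    M=np.column_stack([[np.sin(a),-np.cos(a),0],[-np.cos(a),-np.sin(a),0],[0,0,-1]])
    d=r.inv().apply(np.array([x,y,z])-p); t=(r.inv()*R.from_matrix(M)).as_rotvec(degrees=True)
    return d,t
if __name__=="__main__":
    o,p,r=state(); m=r.as_matrix()
    print("t",round(o["time_s"],2),"pos",p.round(4),"tool x yaw",np.degrees(np.arctan2(m[1,0],m[0,0])).round(2),"tilt",np.degrees(np.arccos(-m[2,2])).round(2),"F",np.round(o["wrist_force"],2),"open",round(o["opening"],3))
    v=list(map(float,sys.argv[1:]))
    if len(v)==4:
        d,t=rel(*v); print("shift mm",(d*1e3).round(1),"turn",t.round(2))
E
python3 go.py .511 -.2555 .26 2.2
```

```text
t 1.0 pos [ 0.2035 -0.5378  0.2393] tool x yaw -69.27 tilt 0.0 F [-0.06 -0.66 -0.08] open 1.0
shift mm [-155.2 -387.5  -20.7] turn [-0.   -0.   18.53]
```

Call:
step_arm --plan '[[[-0.018,-0.045,-0.01],[0,0,4]],[[-0.036,-0.09,-0.02],[0,0,9]],[[-0.054,-0.135,-0.021],[0,0,14]],[[-0.072,-0.18,-0.021],[0,0,18.5]],[[-0.09,-0.225,-0.021],[0,0,18.5]]]' --fingers 60

```text
time_s: 1.5
eef_pos: [0.3833, -0.3726, 0.2607]
eef_rot: [0.0, 0.72, -0.694, 0.0]
wrist_force: [0.9, -1.1, 0.7]
opening: 0.6
```

```bash
python3 go.py .511 -.2555 .26 2.2
```

```text
t 1.5 pos [ 0.3833 -0.3726  0.2607] tool x yaw -87.92 tilt 0.05 F [ 0.93 -1.14  0.73] open 0.6
shift mm [-112.4 -131.9    0.7] turn [-0.03 -0.04 -0.12]
```

Call:
step_arm --plan '[[[-0.03,-0.036,0.0],[0,0,0]],[[-0.06,-0.072,0.0],[0,0,0]],[[-0.09,-0.108,0.0],[0,0,0]],[[-0.112,-0.132,0.0],[0,0,0]],[[-0.112,-0.132,0.0],[0,0,0]]]'

```text
time_s: 2.0
eef_pos: [0.512, -0.2537, 0.2603]
eef_rot: [-0.001, 0.722, -0.691, 0.0]
wrist_force: [-1.2, -0.5, -0.6]
opening: 0.599
```

```bash
python3 go.py .511 -.2555 .162 2.2
python3 - <<'E'
from h import *
for c in("scene","top"): cv2.imwrite(f"pics/{c}1.png",viewer.camera(c)[:,:,::-1])
crop("pics/scene1.png","pics/s6.png",290,130,390,244,5)
crop("pics/top1.png","pics/t6.png",330,170,430,240,7)
E
```

```text
t 2.0 pos [ 0.512  -0.2537  0.2603] tool x yaw -87.49 tilt 0.07 F [-1.17 -0.46 -0.57] open 0.599
shift mm [ 1.9  1.2 98.3] turn [-0.05  0.05  0.31]
```

View pics/s6.png

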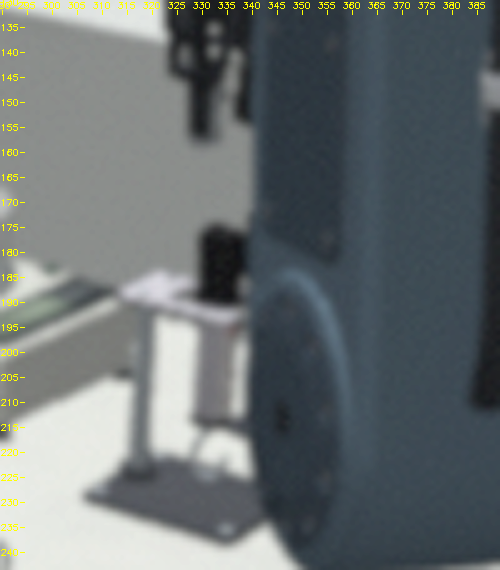

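View pics/t6.png

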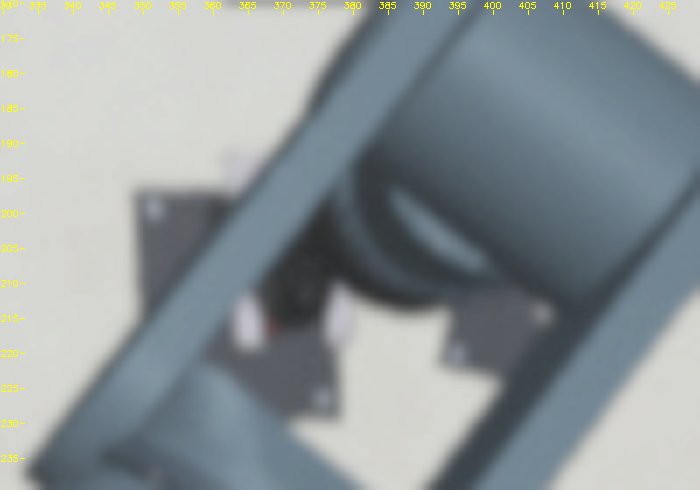

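Call:
step_arm --plan '[[[0.002,0.001,0.035],[0,0,0]],[[0.002,0.001,0.07],[0,0,0]],[[0.002,0.001,0.09],[0,0,0]],[[0.002,0.001,0.098],[0,0,0]],[[0.002,0.001,0.098],[0,0,0]]]'

```text
time_s: 2.6
eef_pos: [0.5076, -0.2595, 0.1614]
eef_rot: [0.0, 0.72, -0.694, -0.001]
wrist_force: [-0.5, 0.4, -0.0]
opening: 0.596
```

```bash
python3 go.py .511 -.2555 .162 2.2
python3 - <<'E'
from h import *
for c in("scene","top"): cv2.imwrite(f"pics/{c}2.png",viewer.camera(c)[:,:,::-1])
crop("pics/scene2.png","pics/s7.png",300,150,360,244,6.3)
crop("pics/top2.png","pics/t7.png",340,185,400,235,10)
E
```

```text
t 2.6 pos [ 0.5076 -0.2595  0.1614] tool x yaw -87.86 tilt 0.12 F [-0.52  0.43 -0.05] open 0.596
shift mm [-3.9 -3.6 -0.6] turn [ 0.1   0.07 -0.06]
```

View pics/s7.png

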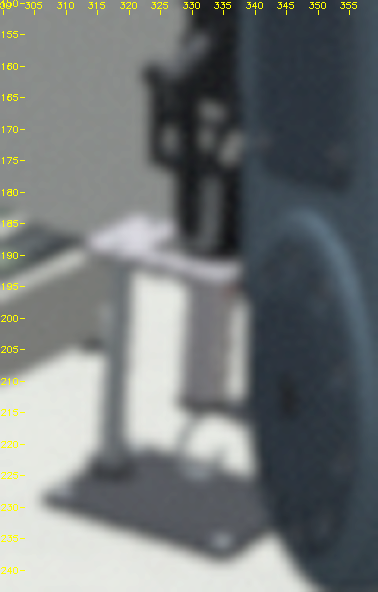

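View pics/t7.png

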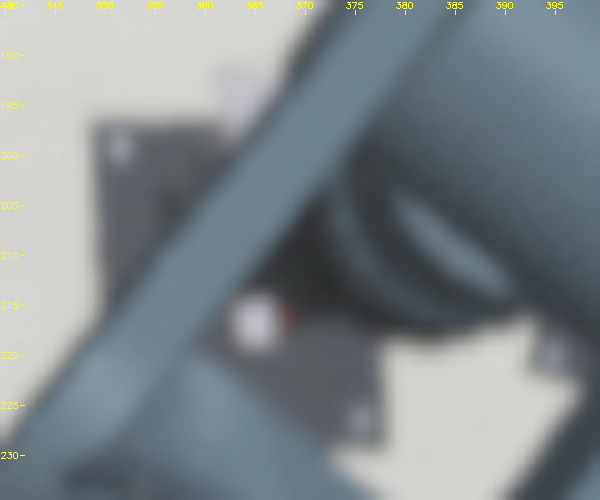

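Call:
step_arm --plan '[[[0,0,0],[0,0,0]],[[0,0,0],[0,0,0]]]'

```text
time_s: 2.9
eef_pos: [0.5094, -0.2596, 0.1637]
eef_rot: [-0.0, 0.721, -0.693, 0.001]
wrist_force: [0.0, -1.1, -0.2]
opening: 0.599
```

```bash
python3 go.py .511 -.2555 .162 2.2; python3 go.py
```

```text
t 2.9 pos [ 0.5094 -0.2596  0.1637] tool x yaw -87.77 tilt 0.14 F [ 0.04 -1.15 -0.19] open 0.599
shift mm [-4.  -1.8  1.7] turn [-0.11 -0.09  0.03]
t 2.9 pos [ 0.5094 -0.2596  0.1637] tool x yaw -87.77 tilt 0.14 F [ 0.04 -1.15 -0.19] open 0.599
```

```bash
cat > avg.py <<'E'
from bench import telemetry,viewer
import numpy as np,sys
P=[];F=[];Q=[]
for i in range(int(sys.argv[1])):
    viewer.camera("scene"); o=telemetry.get_obs(); P.append(o["eef_pos"]);F.append(o["wrist_force"]);Q.append(o["q"])
P=np.array(P);F=np.array(F)
print("t",o["time_s"],"pos",P.mean(0).round(4),P.std(0).round(4),"F",F.mean(0).round(2),F.std(0).round(2),"qstd",np.std(Q,0).round(4))
E
python3 avg.py 8
```

```text
t 3.3 pos [ 0.509  -0.2591  0.1628] [0.0002 0.0002 0.0004] F [-0.13 -0.09 -0.27] [0.56 0.47 0.4 ] qstd [0.     0.0004 0.0003 0.     0.0001 0.    ]
```

Call:
step_arm --plan '[[[-0.0035,-0.002,0],[0,0,0]],[[-0.0035,-0.002,0],[0,0,0]],[[-0.0035,-0.002,0],[0,0,0]]]'

```text
time_s: 3.6
eef_pos: [0.5107, -0.2552, 0.1623]
eef_rot: [0.0, 0.721, -0.693, -0.0]
wrist_force: [-0.8, -0.1, 0.4]
opening: 0.601
```

```bash
python3 avg.py 4
```

```text
t 3.8 pos [ 0.5106 -0.2553  0.1622] [0. 0. 0.] F [ 0.01 -0.31 -0.32] [0.22 0.51 0.48] qstd [0.0001 0.     0.     0.     0.     0.    ]
```

Good. Close.

Call:
step_arm --plan '[[[0,0,0],[0,0,0]],[[0,0,0],[0,0,0]],[[0,0,0],[0,0,0]],[[0,0,0],[0,0,0]],[[0,0,0],[0,0,0]]]' --fingers 0

```text
time_s: 4.3
eef_pos: [0.5106, -0.2555, 0.1624]
eef_rot: [0.0, 0.721, -0.693, 0.0]
wrist_force: [0.7, -0.6, 0.8]
opening: 0.201
```

```bash
python3 avg.py 4; python3 go.py
```

```text
t 4.5 pos [ 0.5106 -0.2555  0.1624] [0. 0. 0.] F [-0.3   0.12  0.87] [0.18 0.58 0.49] qstd [0. 0. 0. 0. 0. 0.]
t 4.5 pos [ 0.5106 -0.2555  0.1624] tool x yaw -87.78 tilt 0.01 F [-0.4   0.85  1.51] open 0.199
```

Call:
step_arm --plan '[[[0,0,-0.005],[0,0,0]],[[0,0,-0.01],[0,0,0]],[[0,0,-0.015],[0,0,0]],[[0,0,-0.02],[0,0,0]],[[0,0,-0.02],[0,0,0]]]'

```text
time_s: 5.0
eef_pos: [0.5111, -0.2557, 0.1834]
eef_rot: [-0.0, 0.721, -0.693, 0.001]
wrist_force: [-0.4, -0.5, -1.3]
opening: 0.203
```

```bash
python3 avg.py 4
python3 - <<'E'
from h import *
cv2.imwrite(f"pics/scene3.png",viewer.camera("scene")[:,:,::-1])
crop("pics/scene3.png","pics/s8.png",300,150,360,244,6.3)
E
```

```text
t 5.2 pos [ 0.5106 -0.2554  0.1824] [0.0002 0.0001 0.0003] F [-0.06 -0.01 -1.59] [0.35 0.3  0.38] qstd [0.     0.0003 0.0003 0.     0.     0.    ]
```

View pics/s8.png

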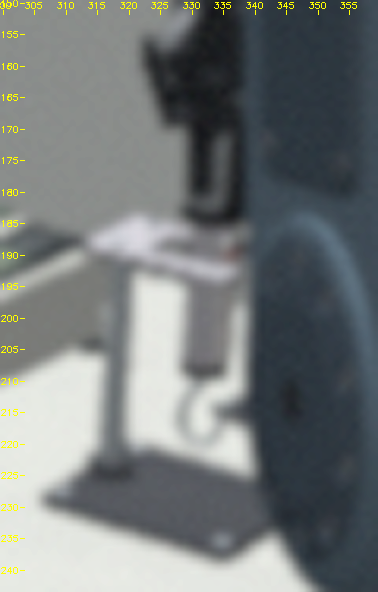

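Call:
step_arm --plan '[[[0,0.015,-0.001],[0,0,0]],[[0,0.035,-0.001],[0,0,0]],[[0,0.055,-0.001],[0,0,0]],[[0,0.068,-0.005],[0,0,0]],[[0,0.07,-0.04],[0,0,0]]]'

```text
time_s: 5.75
eef_pos: [0.4371, -0.256, 0.2184]
eef_rot: [0.0, 0.72, -0.694, -0.005]
wrist_force: [0.1, -1.0, -1.9]
opening: 0.203
```

```bash
python3 go.py .509 .037 .28 -36
```

```text
t 5.75 pos [ 0.4371 -0.256   0.2184] tool x yaw -87.83 tilt 0.56 F [ 0.12 -0.95 -1.91] open 0.203
shift mm [-290.5  -82.5  -60.1] turn [ 0.52  0.25 38.17]
```

Call:
step_arm --plan '[[[-0.01,-0.003,-0.025],[0,0,0]],[[-0.04,-0.012,-0.045],[0,0,4]],[[-0.08,-0.023,-0.057],[0,0,10]],[[-0.12,-0.034,-0.06],[0,0,17]],[[-0.16,-0.045,-0.06],[0,0,24]]]'

```text
time_s: 6.25
eef_pos: [0.4801, -0.0953, 0.2838]
eef_rot: [0.001, -0.558, 0.83, -0.001]
wrist_force: [1.1, -0.8, -1.5]
opening: 0.202
```

```bash
python3 go.py .509 .037 .28 -36
```

```text
t 6.25 pos [ 0.4801 -0.0953  0.2838] tool x yaw -112.11 tilt 0.16 F [ 1.07 -0.76 -1.49] open 0.202
shift mm [-133.5   23.     3.7] turn [-0.15  0.02 13.89]
```

Call:
step_arm --plan '[[[-0.04,0.007,0],[0,0,6]],[[-0.08,0.014,0],[0,0,11]],[[-0.115,0.02,0],[0,0,14]],[[-0.133,0.023,0.003],[0,0,14]],[[-0.133,0.023,0.003],[0,0,14]]]'

```text
time_s: 6.75
eef_pos: [0.5074, 0.0379, 0.2792]
eef_rot: [0.0, -0.457, 0.889, 0.0]
wrist_force: [0.2, -0.3, -1.2]
opening: 0.204
```

```bash
python3 avg.py 6; python3 go.py .509 .037 .28 -36;  python3 - <<'E'
from h import *
for c in("scene","top"): cv2.imwrite(f"pics/{c}4.png",viewer.camera(c)[:,:,::-1])
crop("pics/scene4.png","pics/s9.png",240,150,320,280,4.6)
crop("pics/top4.png","pics/t9.png",230,180,330,240,8)
E
```

```text
t 7.05 pos [0.5073 0.0352 0.2794] [0.0001 0.0007 0.0001] F [-0.1  -0.23 -1.69] [0.59 0.15 0.38] qstd [0.0014 0.0002 0.     0.0001 0.0001 0.0002]
t 7.05 pos [0.5074 0.0346 0.2795] tool x yaw -125.86 tilt 0.02 F [ 0.13 -0.28 -1.4 ] open 0.208
shift mm [-2.9  0.1 -0.5] turn [-0.02 -0.    0.14]
```

View pics/s9.png

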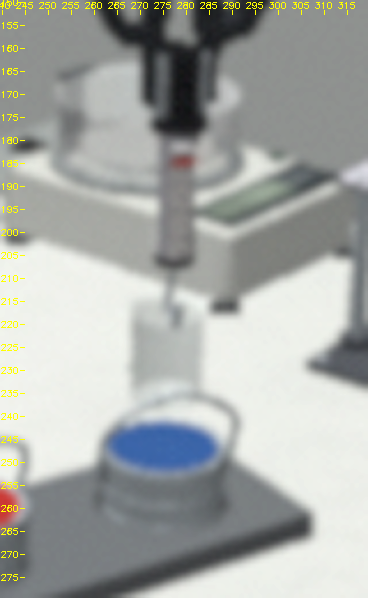

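View pics/t9.png

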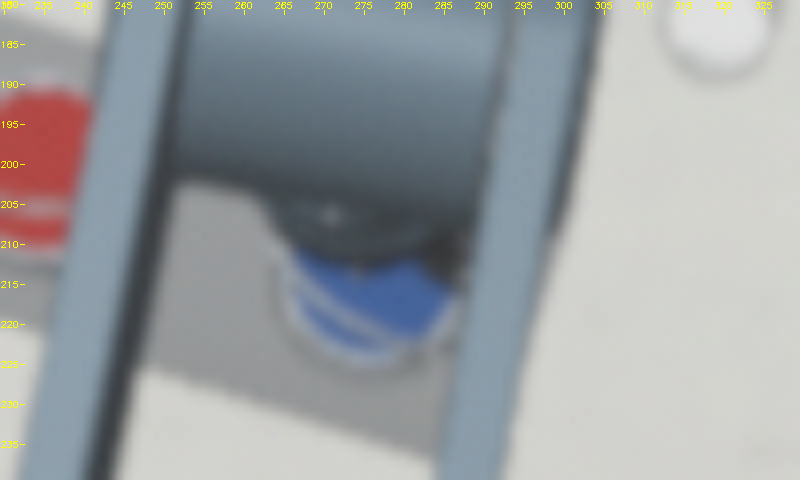

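Run:
```python
from h import *
p=np.array([.5074,.0346,.2795])
for dz in(-.0174,-.1024,-.1392,-.1436): print(dz,proj("scene",p+[0,0,dz]).round(1))
sx=np.array([.809,-.588,0])
print("tip top",proj("scene",p+[0,0,-.1392+.018]-.014*sx).round(1),"per 5mm sx",(proj("scene",p+.005*sx+[0,0,-.12])-proj("scene",p+[0,0,-.12])).round(2), "per 5mm sy",(proj("scene",p+.005*np.array([.588,.809,0])+[0,0,-.12])-proj("scene",p+[0,0,-.12])).round(2))
crop("pics/scene4.png","pics/s10.png",255,165,300,250,7)
```

```text
-0.0174 [[278.5 177.9]]
-0.1024 [[277.8 207.2]]
-0.1392 [[277.5 219.4]]
-0.1436 [[277.5 220.9]]
tip top [[279.  215.4]] per 5mm sx [[-0.47 -0.7 ]] per 5mm sy [[-1.75  0.15]]
```

View pics/s10.png

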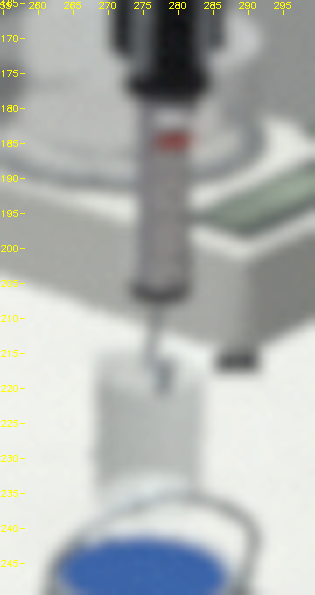

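Call:
step_arm --plan '[[[-0.003,0,0.015],[0,0,0]],[[-0.003,0,0.035],[0,0,0]],[[-0.003,0,0.05],[0,0,0]],[[-0.003,0,0.06],[0,0,0]],[[-0.003,0,0.063],[0,0,0]]]'

```text
time_s: 7.65
eef_pos: [0.5085, 0.0377, 0.2152]
eef_rot: [-0.001, -0.455, 0.89, 0.001]
wrist_force: [-0.3, 1.2, -1.0]
opening: 0.204
```

```bash
python3 avg.py 6;  python3 - <<'E'
from h import *
for c in("scene","top"): cv2.imwrite(f"pics/{c}5.png",viewer.camera(c)[:,:,::-1])
crop("pics/scene5.png","pics/s11.png",250,185,305,270,7)
crop("pics/top5.png","pics/t11.png",250,190,300,235,12)
E
```

```text
t 7.95 pos [0.5094 0.0378 0.2167] [0.0004 0.0001 0.0007] F [-0.44 -0.12 -1.88] [0.55 0.31 0.28] qstd [0.0002 0.0006 0.0007 0.     0.0003 0.    ]
```

View pics/s11.png

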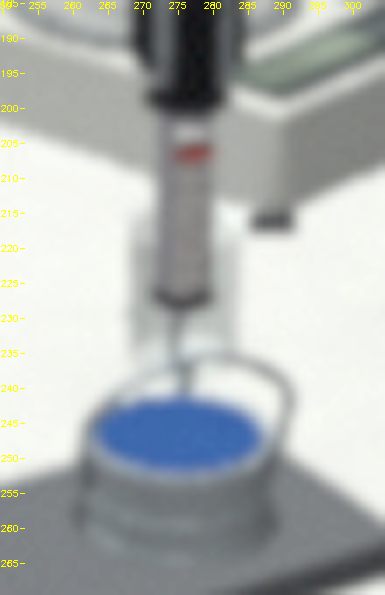

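View pics/t11.png

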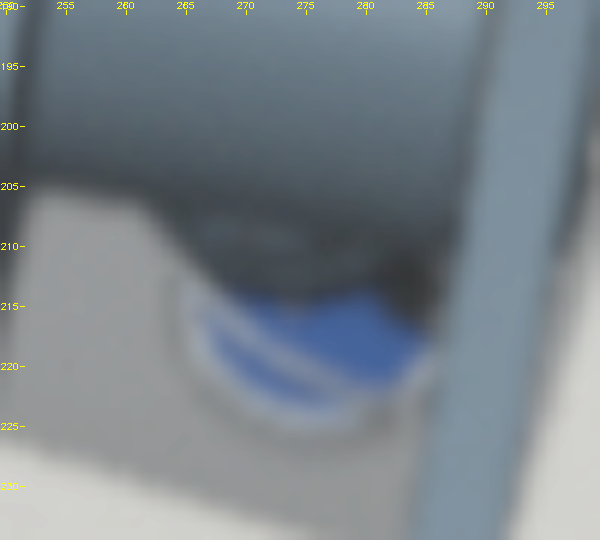

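Call:
step_arm --plan '[[[0,0.005,0],[0,0,0]],[[0,0.01,0],[0,0,0]],[[0,0.014,0],[0,0,0]],[[0,0.018,0],[0,0,0]],[[0,0.02,0],[0,0,0]]]'

```text
time_s: 8.55
eef_pos: [0.4925, 0.0501, 0.2163]
eef_rot: [-0.0, -0.456, 0.89, 0.0]
wrist_force: [0.4, -1.0, -1.7]
opening: 0.205
```

```bash
python3 avg.py 4;  python3 - <<'E'
from h import *
for c in("scene","top"): cv2.imwrite(f"pics/{c}6.png",viewer.camera(c)[:,:,::-1])
crop("pics/scene6.png","pics/s12.png",250,185,305,270,7)
crop("pics/top6.png","pics/t12.png",250,190,300,235,12)
E
```

```text
t 8.75 pos [0.4927 0.0499 0.2163] [0.0002 0.0002 0.    ] F [ 0.19  0.5  -2.05] [0.15 0.68 0.13] qstd [0.0002 0.0003 0.0004 0.     0.0001 0.0001]
```

View pics/s12.png

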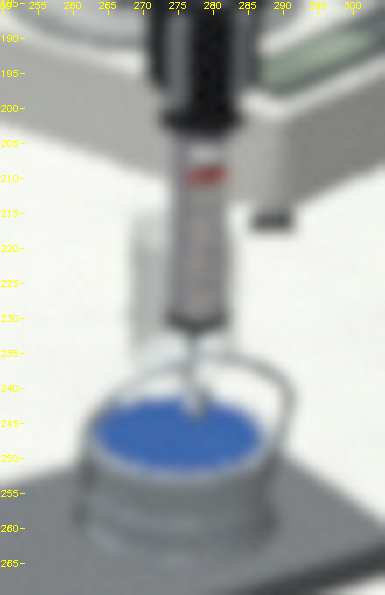

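View pics/t12.png

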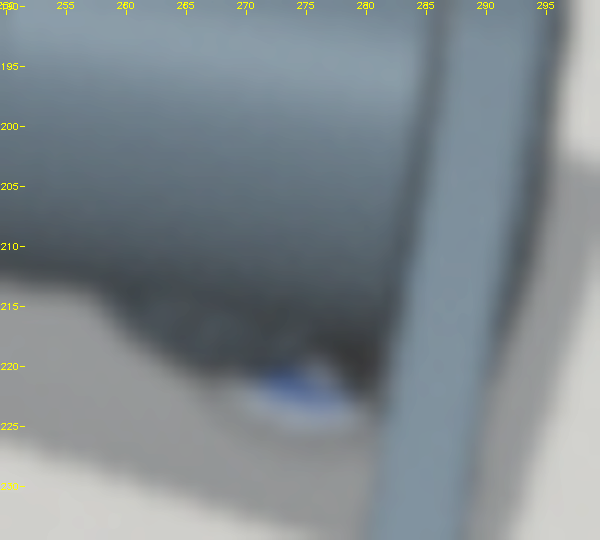

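Call:
step_arm --plan '[[[0,0,-0.004],[0,0,0]],[[0,0,-0.008],[0,0,0]],[[0,0,-0.012],[0,0,0]],[[0,0,-0.016],[0,0,0]],[[0,0,-0.018],[0,0,0]]]'

```text
time_s: 9.35
eef_pos: [0.4932, 0.0497, 0.235]
eef_rot: [0.0, -0.456, 0.89, -0.0]
wrist_force: [-0.1, -0.7, -1.3]
opening: 0.202
```

```bash
python3 avg.py 4;  python3 - <<'E'
from h import *
for c in("scene",): cv2.imwrite(f"pics/{c}7.png",viewer.camera(c)[:,:,::-1])
crop("pics/scene7.png","pics/s13.png",250,185,305,270,7)
E
```

```text
t 9.55 pos [0.493  0.0497 0.2347] [0.0001 0.     0.0003] F [-0.1  -0.02 -1.47] [0.17 0.44 0.36] qstd [0.     0.0003 0.0004 0.     0.0003 0.    ]
```

View pics/s13.png

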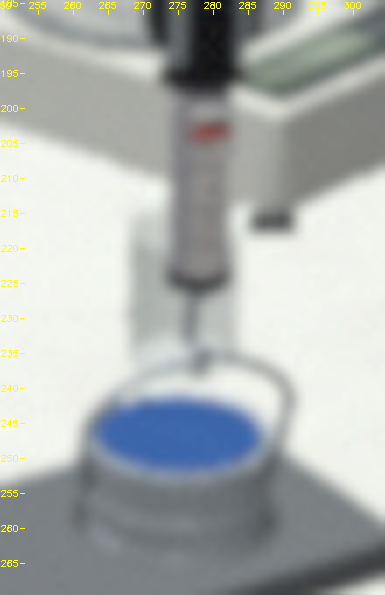

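Call:
step_arm --plan '[[[0,-0.004,0],[0,0,0]],[[0,-0.009,0],[0,0,0]],[[0,-0.014,0],[0,0,0]],[[0,-0.018,-0.001],[0,0,0]],[[0.001,-0.0205,-0.003],[0,0,0]]]'

```text
time_s: 10.1
eef_pos: [0.5093, 0.0366, 0.2372]
eef_rot: [-0.0, -0.456, 0.89, 0.0]
wrist_force: [0.0, -0.4, -1.5]
opening: 0.204
```

```bash
python3 avg.py 4;  python3 - <<'E'
from h import *
for c in("scene","top"): cv2.imwrite(f"pics/{c}8.png",viewer.camera(c)[:,:,::-1])
crop("pics/scene8.png","pics/s14.png",250,185,305,270,7)
crop("pics/top8.png","pics/t14.png",250,190,300,235,12)
E
```

```text
t 10.3 pos [0.5093 0.0366 0.2375] [0.0002 0.0002 0.0001] F [ 0.41 -0.   -1.28] [0.38 0.61 0.41] qstd [0.0003 0.0003 0.0005 0.0001 0.0001 0.0002]
```

View pics/s14.png

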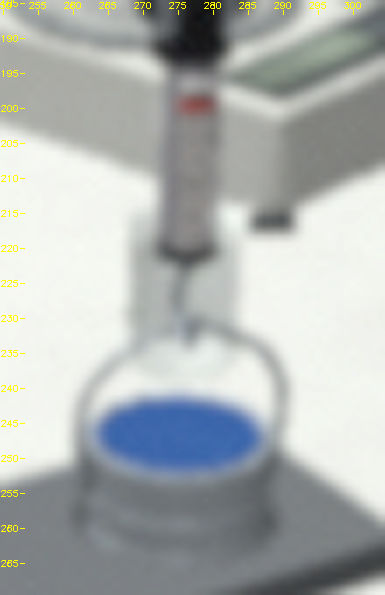

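View pics/t14.png

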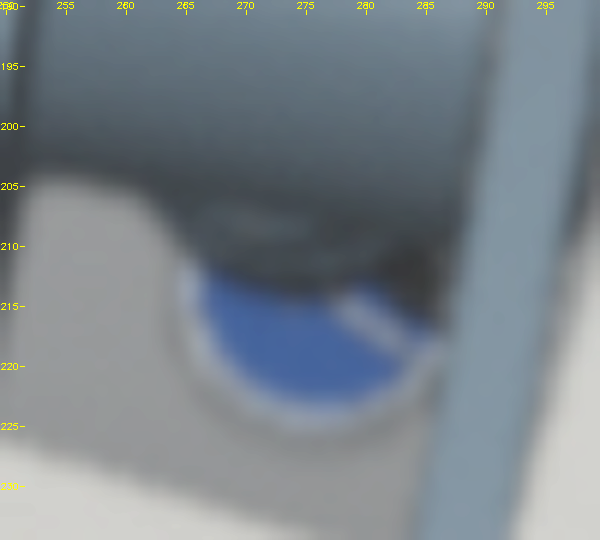

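Call:
step_arm --plan '[[[0,0,-0.0015],[0,0,0]],[[0,0,-0.003],[0,0,0]],[[0,0,-0.0045],[0,0,0]],[[0,0,-0.006],[0,0,0]],[[0,0,-0.0075],[0,0,0]]]'

```text
time_s: 10.9
eef_pos: [0.5089, 0.0369, 0.245]
eef_rot: [0.0, -0.456, 0.89, -0.0]
wrist_force: [0.6, -0.4, -2.1]
opening: 0.203
```

Call:
step_arm --plan '[[[0,0,-0.0015],[0,0,0]],[[0,0,-0.003],[0,0,0]],[[0,0,-0.0045],[0,0,0]],[[0,0,-0.006],[0,0,0]],[[0,0,-0.0075],[0,0,0]]]'

```text
time_s: 11.4
eef_pos: [0.5089, 0.0369, 0.2523]
eef_rot: [-0.0, -0.456, 0.89, 0.0]
wrist_force: [-0.3, 0.7, -2.0]
opening: 0.205
```

```bash
python3 avg.py 4;  python3 - <<'E'
from h import *
for c in("scene",): cv2.imwrite(f"pics/{c}9.png",viewer.camera(c)[:,:,::-1])
crop("pics/scene9.png","pics/s15.png",250,175,305,270,6.3)
E
```

```text
t 11.6 pos [0.509  0.0369 0.2524] [0.     0.     0.0001] F [ 0.26  0.19 -3.06] [0.21 0.27 0.25] qstd [0.     0.0001 0.0002 0.     0.0002 0.    ]
```

View pics/s15.png

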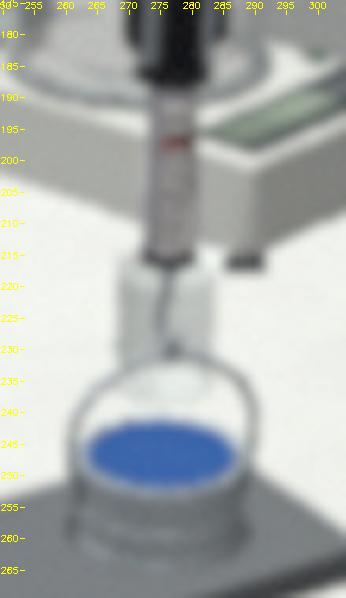

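```bash
cat > trk.py <<'E'
from h import *
import sys
from bench import telemetry
Z=[];F=[];rr=[];bl=[]
for i in range(int(sys.argv[1]) if len(sys.argv)>1 else 2):
    im=viewer.camera("scene").astype(float); o=telemetry.get_obs(); Z.append(o["eef_pos"]); F.append(o["wrist_force"][2])
    def cen(w,x0,y0,x1,y1):
        w=np.clip(w,0,None)[y0:y1,x0:x1]; ys,xs=np.mgrid[y0:y1,x0:x1]; return (w*xs).sum()/w.sum(),(w*ys).sum()/w.sum(),w.sum()
    r=im[...,0]-im[...,1]-18; rr.append(cen(r,266,165,290,225))
    b=im[...,2]-im[...,0]-40; bl.append(cen(b,255,225,296,258))
p=np.mean(Z,0); tb=proj("scene",p+[0,0,-.1024])[0]
r=np.mean(rr,0); b=np.mean(bl,0)
print("t",round(o["time_s"],2),"pos",p.round(4),"Fz",np.mean(F).round(2),"red",r.round(2),"tubebottom",tb.round(2),"red->bottom",round(tb[1]-r[1],2),"blue",b.round(2))
cv2.imwrite(f"pics/trk{o['time_s']:.2f}.png",im[...,::-1].astype(np.uint8))
E
python3 trk.py 2
python3 - <<'E'
from h import *
print([proj("scene",[.509,.037,.056+d]).round(2).tolist() for d in(0,.01,.019)])
im=cv2.imread("pics/scene8.png").astype(float)[...,::-1]
for f in("scene4","scene8"):
    im=cv2.imread(f"pics/{f}.png").astype(float)[...,::-1]; w=np.clip(im[...,0]-im[...,1]-18,0,None)[165:225,266:290]; print(f,(w*np.mgrid[165:225,266:290][0]).sum()/w.sum())
    b=np.clip(im[...,2]-im[...,0]-40,0,None)[225:258,255:296]; print((b*np.mgrid[225:258,255:296][0]).sum()/b.sum())
E
```

```text
t 11.75 pos [0.5089 0.0369 0.2522] Fz -2.75 red [276.75 197.08   3.5 ] tubebottom [276.64 216.4 ] red->bottom 19.31 blue [ 275.2   246.73 5663.  ]
[[[275.88, 246.67]], [[275.96, 243.52]], [[276.02, 240.67]]]
scene4 184.6125
246.71244173538904
scene8 199.5392156862745
246.72602976808585
```

Call:
step_arm --plan '[[[0,0,-0.0015],[0,0,0]],[[0,0,-0.003],[0,0,0]],[[0,0,-0.0045],[0,0,0]],[[0,0,-0.006],[0,0,0]],[[0,0,-0.0075],[0,0,0]]]'

```text
time_s: 12.25
eef_pos: [0.5089, 0.0369, 0.2599]
eef_rot: [-0.0, -0.456, 0.89, 0.0]
wrist_force: [-0.1, -0.0, -2.8]
opening: 0.204
```

```bash
python3 trk.py 1
```

```text
t 12.3 pos [0.509  0.0368 0.2602] Fz -2.07 red [279. 197.   3.] tubebottom [276.69 213.74] red->bottom 16.74 blue [ 275.21  246.73 5609.  ]
```

Call:
step_arm --plan '[[[0,0,-0.0015],[0,0,0]],[[0,0,-0.003],[0,0,0]],[[0,0,-0.0045],[0,0,0]],[[0,0,-0.006],[0,0,0]],[[0,0,-0.0075],[0,0,0]]]'

```text
time_s: 12.8
eef_pos: [0.5089, 0.0369, 0.2673]
eef_rot: [-0.0, -0.456, 0.89, 0.0]
wrist_force: [0.3, -1.0, -3.6]
opening: 0.203
```

```bash
python3 trk.py 1
```

```text
t 12.85 pos [0.509  0.0369 0.2676] Fz -3.62 red [278.5 197.    2. ] tubebottom [276.75 211.26] red->bottom 14.26 blue [ 275.22  246.74 5572.  ]
```

Call:
step_arm --plan '[[[0,0,-0.0015],[0,0,0]],[[0,0,-0.003],[0,0,0]],[[0,0,-0.0045],[0,0,0]],[[0,0,-0.006],[0,0,0]],[[0,0,-0.0075],[0,0,0]]]'

```text
time_s: 13.35
eef_pos: [0.5089, 0.0369, 0.2749]
eef_rot: [-0.0, -0.456, 0.89, 0.0]
wrist_force: [0.3, -0.3, -4.4]
opening: 0.205
```

```bash
python3 trk.py 1
```

```text
t 13.4 pos [0.5091 0.0369 0.2752] Fz -5.02 red [nan nan  0.] tubebottom [276.78 208.71] red->bottom nan blue [ 275.71  245.8  5328.  ]trk.py:8: RuntimeWarning: invalid value encountered in scalar divide
  w=np.clip(w,0,None)[y0:y1,x0:x1]; ys,xs=np.mgrid[y0:y1,x0:x1]; return (w*xs).sum()/w.sum(),(w*ys).sum()/w.sum(),w.sum()
```

Call:
step_arm --plan '[[[0,0,-0.0015],[0,0,0]],[[0,0,-0.003],[0,0,0]],[[0,0,-0.0045],[0,0,0]],[[0,0,-0.006],[0,0,0]],[[0,0,-0.0075],[0,0,0]]]'

```text
time_s: 13.9
eef_pos: [0.5089, 0.0369, 0.2824]
eef_rot: [-0.0, -0.456, 0.89, -0.0]
wrist_force: [0.2, 0.5, -4.6]
opening: 0.203
```

```bash
python3 trk.py 1
```

```text
t 13.95 pos [0.5091 0.0369 0.2827] Fz -4.27 red [278.33 193.    15.  ] tubebottom [276.84 206.17] red->bottom 13.17 blue [ 276.15  243.53 5232.  ]
```

Call:
step_arm --plan '[[[0,0,-0.0015],[0,0,0]],[[0,0,-0.003],[0,0,0]],[[0,0,-0.0045],[0,0,0]],[[0,0,-0.0055],[0,0,0]],[[0,0,-0.006],[0,0,0]]]'

```text
time_s: 14.45
eef_pos: [0.509, 0.0369, 0.2884]
eef_rot: [0.0, -0.456, 0.89, -0.0]
wrist_force: [-0.3, -0.2, -4.6]
opening: 0.204
```

```bash
python3 trk.py 3
python3 - <<'E'
from h import *
import glob,os
f=max(glob.glob("pics/trk*"),key=os.path.getmtime)
crop(f,"pics/s16.png",250,165,305,270,5.6)
E
```

```text
t 14.6 pos [0.509  0.0369 0.2884] Fz -4.66 red [277.61 190.78  47.67] tubebottom [276.91 204.27] red->bottom 13.5 blue [ 276.07  241.56 5157.33]
```

View pics/s16.png

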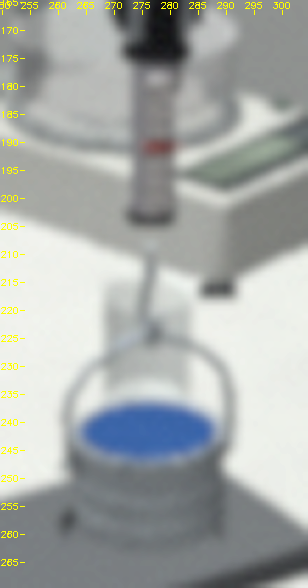

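Call:
step_arm --plan '[[[0,0,-0.0005],[0,0,0]],[[0,0,-0.0012],[0,0,0]],[[0,0,-0.0018],[0,0,0]],[[0,0,-0.0023],[0,0,0]],[[0,0,-0.0025],[0,0,0]]]'

```text
time_s: 15.1
eef_pos: [0.509, 0.0369, 0.2909]
eef_rot: [0.0, -0.456, 0.89, -0.0]
wrist_force: [0.1, -0.1, -4.7]
opening: 0.204
```

```bash
python3 trk.py 1;python3 trk.py 1;python3 trk.py 1;python3 trk.py 1;python3 trk.py 1
python3 - <<'E'
from h import *
import glob,os
f=max(glob.glob("pics/trk*"),key=os.path.getmtime)
crop(f,"pics/s17.png",255,165,300,225,9.6)
E
```

```text
t 15.15 pos [0.509  0.0369 0.2909] Fz -4.36 red [278.86 189.9   21.  ] tubebottom [276.93 203.42] red->bottom 13.52 blue [ 275.98  240.8  5154.  ]
t 15.2 pos [0.509  0.0369 0.2908] Fz -6.1 red [278.9 189.9  21. ] tubebottom [276.93 203.44] red->bottom 13.54 blue [ 275.98  240.81 5138.  ]
t 15.25 pos [0.5089 0.0369 0.2908] Fz -3.92 red [278.94 189.94  17.  ] tubebottom [276.94 203.45] red->bottom 13.51 blue [ 275.95  240.85 5100.  ]
t 15.3 pos [0.5089 0.0369 0.2908] Fz -4.93 red [278.71 190.     7.  ] tubebottom [276.94 203.46] red->bottom 13.46 blue [ 275.93  240.87 5149.  ]
t 15.35 pos [0.5089 0.0369 0.2907] Fz -4.8 red [278.83 190.     6.  ] tubebottom [276.95 203.47] red->bottom 13.47 blue [ 275.93  240.9  5111.  ]
```

View pics/s17.png

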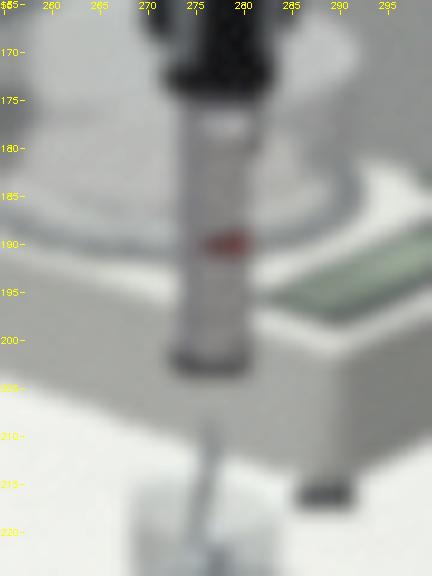

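Call:
step_arm --plan '[[[0,0,0],[0,0,0]],[[0,0,0],[0,0,0]],[[0,0,0],[0,0,0]],[[0,0,0],[0,0,0]],[[0,0,0],[0,0,0]]]'

```text
time_s: 15.85
eef_pos: [0.5089, 0.0369, 0.2908]
eef_rot: [0.0, -0.456, 0.89, -0.0]
wrist_force: [-0.5, 0.5, -5.1]
opening: 0.2
```

Call:
step_arm --plan '[[[0,0,0],[0,0,0]],[[0,0,0],[0,0,0]],[[0,0,0],[0,0,0]],[[0,0,0],[0,0,0]],[[0,0,0],[0,0,0]]]'

```text
time_s: 16.35
eef_pos: [0.509, 0.0369, 0.2908]
eef_rot: [0.0, -0.456, 0.89, 0.0]
wrist_force: [-0.3, 0.9, -4.8]
opening: 0.206
```

```bash
python3 trk.py 2; python3 trk.py 2
python3 - <<'E'
from h import *
cv2.imwrite(f"pics/top20.png",viewer.camera("top")[:,:,::-1])
crop("pics/top20.png","pics/t20.png",250,190,300,235,12)
import glob,os
f=max(glob.glob("pics/trk*"),key=os.path.getmtime)
crop(f,"pics/s18.png",245,215,310,275,9)
E
```

```text
t 16.45 pos [0.5089 0.0369 0.2908] Fz -4.94 red [278.69 190.     6.5 ] tubebottom [276.94 203.46] red->bottom 13.46 blue [ 275.93  240.87 5134.5 ]
t 16.55 pos [0.509  0.0369 0.2908] Fz -4.04 red [278.75 190.     6.  ] tubebottom [276.94 203.45] red->bottom 13.45 blue [ 275.92  240.87 5135.  ]
```

View pics/s18.png

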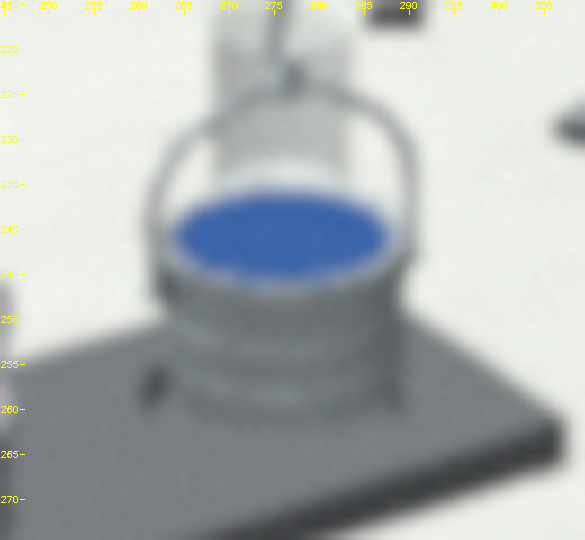

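View pics/t20.png

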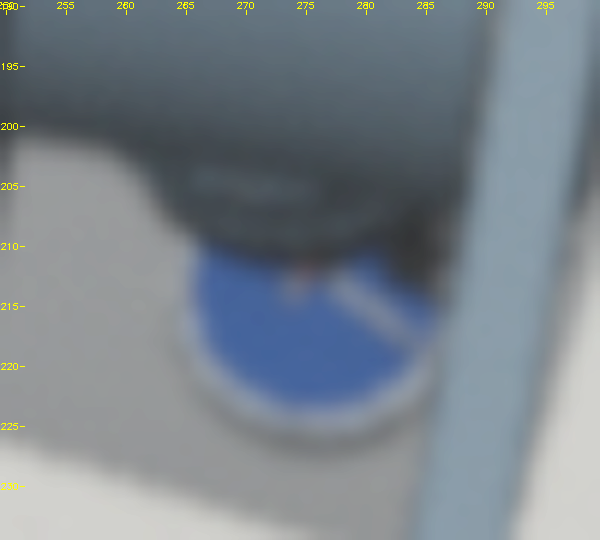

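Run:
```python
from h import *
def edge(f):
    im=cv2.imread(f).astype(float); b=im[...,0]-im[...,2]; b=cv2.GaussianBlur(b,(0,0),.7)
    out=[]
    c=np.array([276.3,213.5])
    for a in np.radians([95,100,105,110,115,120,125,130,135,140,145,150,155,160]):  # image angle, down-left
        r=np.linspace(4,16,121); pts=c+np.outer(r,[np.cos(a),np.sin(a)])
        v=cv2.remap(b.astype(np.float32),pts[:,0].astype(np.float32)[None],pts[:,1].astype(np.float32)[None],cv2.INTER_LINEAR)[0]
        i=np.where(v>22)[0].max(); out.append(r[i])
    return np.array(out)
e0,e20,e8=edge("pics/top0.png"),edge("pics/top20.png"),edge("pics/top8.png")
print(e0.round(2),e8.round(2),e20.round(2),sep="\n")
a=np.radians([95,100,105,110,115,120,125,130,135,140,145,150,155,160])
A=np.c_[np.cos(a),np.sin(a),np.ones(14)]
for e in(e20-e8,e8-e0): print(np.linalg.lstsq(A,e,rcond=None)[0])
print(proj("top",[.509,.037,.075])-proj("top",[.509,.037,.056]))
for y in [.072,-.072]: pass
```

```text
[10.4 10.4 10.4 10.5 10.5 10.5 10.5 10.5 10.5 10.5 10.5 10.4 10.2  9.9]
[10.7 10.6 10.6 10.6 10.7 10.7 10.6 10.6 10.6 10.6 10.6 10.6 10.6 10.5]
[10.9 11.  11.1 11.1 11.2 11.2 11.2 11.3 11.3 11.3 11.4 11.4 11.4 11.4]
[-0.64902517 -0.01126616  0.25157961]
[ 1.14018022 -1.70931924  2.13279665]
[[-0.10121887 -0.65593528]]
```

Call:
step_arm --plan '[[[0,-0.0005,0],[0,0,0]],[[-0.0003,-0.001,0.001],[0,0,0]],[[-0.0005,-0.0015,0.003],[0,0,0]],[[-0.0005,-0.0015,0.005],[0,0,0]],[[-0.0005,-0.0015,0.007],[0,0,0]]]'

```text
time_s: 17.1
eef_pos: [0.5104, 0.0365, 0.2835]
eef_rot: [-0.0, -0.456, 0.89, 0.0]
wrist_force: [0.2, 0.6, -4.2]
opening: 0.2
```

Call:
step_arm --plan '[[[0,0,0.002],[0,0,0]],[[0,0,0.004],[0,0,0]],[[0,0,0.006],[0,0,0]],[[0,0,0.008],[0,0,0]],[[0,0,0.01],[0,0,0]]]'

```text
time_s: 17.6
eef_pos: [0.5104, 0.0364, 0.2736]
eef_rot: [0.0, -0.456, 0.89, 0.0]
wrist_force: [-0.5, 0.4, -4.5]
opening: 0.202
```

```bash
python3 trk.py 2
```

```text
t 17.7 pos [0.5103 0.0365 0.2733] Fz -5.1 red [278. 196.   4.] tubebottom [276.53 209.18] red->bottom 13.18 blue [ 275.44  246.24 5201.5 ]
```

Call:
step_arm --plan '[[[0,0,0.0015],[0,0,0]],[[0,0,0.003],[0,0,0]],[[0,0,0.0045],[0,0,0]],[[0,0,0.006],[0,0,0]],[[0,0,0.0075],[0,0,0]]]'

```text
time_s: 18.2
eef_pos: [0.5105, 0.0364, 0.2662]
eef_rot: [0.0, -0.456, 0.89, -0.0]
wrist_force: [-1.6, 0.4, -3.9]
opening: 0.204
```

```bash
python3 trk.py 2;  python3 - <<'E'
from h import *
import glob,os
f=max(glob.glob("pics/trk*"),key=os.path.getmtime)
crop(f,"pics/s19.png",250,180,305,275,6.3)
E
```

```text
t 18.3 pos [0.5103 0.0364 0.266 ] Fz -4.36 red [276.74 198.58  56.5 ] tubebottom [276.47 211.62] red->bottom 13.03 blue [ 275.73  246.9  5654.  ]
```

View pics/s19.png

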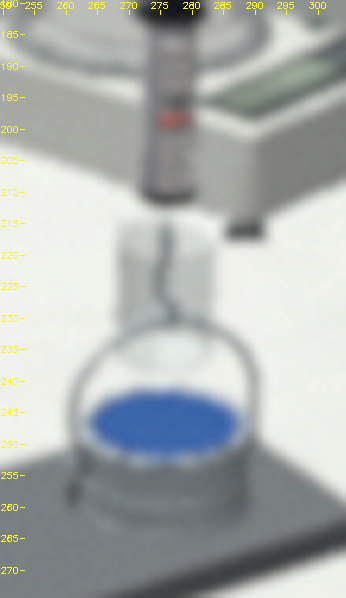

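Call:
step_arm --plan '[[[0,0,0.003],[0,0,0]],[[0,0,0.007],[0,0,0]],[[0,0,0.011],[0,0,0]],[[0,0,0.015],[0,0,0]],[[0,0,0.018],[0,0,0]]]'

```text
time_s: 18.8
eef_pos: [0.5105, 0.0364, 0.248]
eef_rot: [0.0, -0.456, 0.89, 0.0]
wrist_force: [-0.4, -0.5, -1.9]
opening: 0.2
```

Call:
step_arm --plan '[[[0,0,0.002],[0,0,0]],[[0,0,0.004],[0,0,0]],[[0,-0.001,0.006],[0,0,0]],[[0,-0.002,0.007],[0,0,0]],[[0,-0.003,0.008],[0,0,0]]]'

```text
time_s: 19.3
eef_pos: [0.5131, 0.0346, 0.2403]
eef_rot: [0.0, -0.456, 0.89, -0.0]
wrist_force: [-0.5, 0.6, -1.9]
opening: 0.203
```

```bash
python3 trk.py 3;  python3 - <<'E'
from h import *
import glob,os
f=max(glob.glob("pics/trk*"),key=os.path.getmtime)
crop(f,"pics/s20.png",250,180,305,275,6.3)
E
```

```text
t 19.45 pos [0.513  0.0346 0.2402] Fz -2.08 red [277.53 206.69  80.  ] tubebottom [275.92 219.69] red->bottom 13.0 blue [ 276.04  247.11 5843.33]
```

View pics/s20.png

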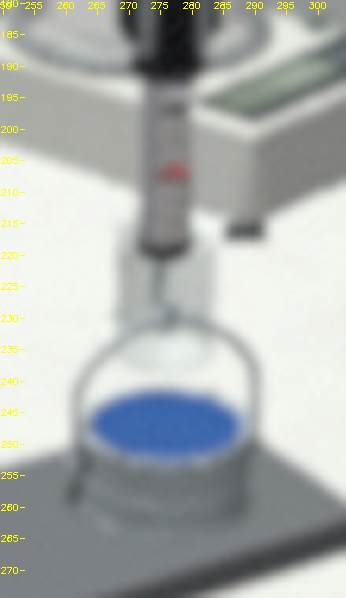

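Call:
step_arm --plan '[[[0,0,0.004],[0,0,0]],[[0,0,0.008],[0,0,0]],[[0,0,0.012],[0,0,0]],[[0,0,0.016],[0,0,0]],[[0,0,0.018],[0,0,0]]]'

```text
time_s: 19.95
eef_pos: [0.5126, 0.0347, 0.2216]
eef_rot: [-0.0, -0.456, 0.89, 0.0]
wrist_force: [-0.1, -0.2, -1.9]
opening: 0.204
```

```bash
python3 trk.py 3;  python3 - <<'E'
from h import *
import glob,os
f=max(glob.glob("pics/trk*"),key=os.path.getmtime)
crop(f,"pics/s21.png",250,200,305,270,8)
cv2.imwrite(f"pics/top21.png",viewer.camera("top")[:,:,::-1])
crop("pics/top21.png","pics/t21.png",250,190,300,235,12)
E
```

```text
t 20.1 pos [0.5126 0.0347 0.2218] Fz -1.58 red [276.8  213.33   6.  ] tubebottom [275.85 225.77] red->bottom 12.44 blue [ 276.05  247.11 5990.  ]
```

View pics/s21.png

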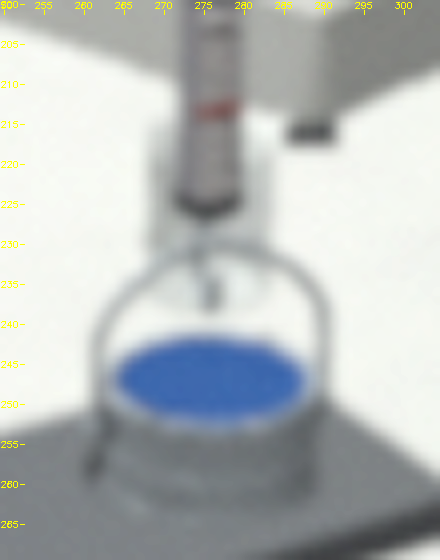

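View pics/t21.png

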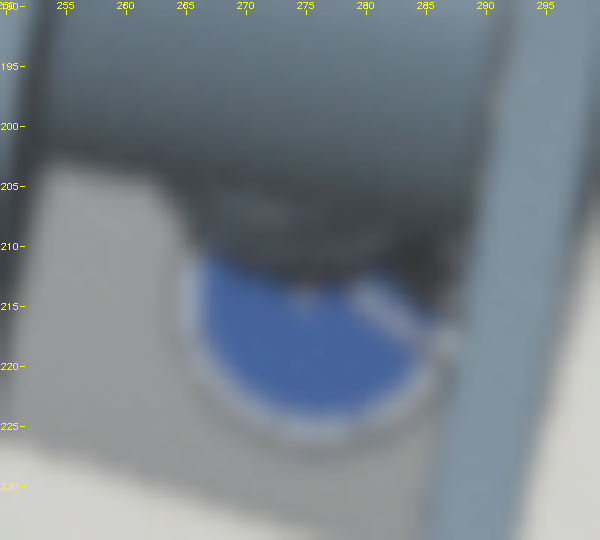

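Call:
step_arm --plan '[[[0,-0.005,0],[0,0,0]],[[0,-0.01,0],[0,0,0]],[[0,-0.016,0],[0,0,0]],[[0,-0.022,0],[0,0,0]],[[0,-0.026,0],[0,0,0]]]'

```text
time_s: 20.65
eef_pos: [0.5346, 0.019, 0.2223]
eef_rot: [0.0, -0.456, 0.89, -0.0]
wrist_force: [-0.1, 0.4, -2.0]
opening: 0.202
```

```bash
python3 trk.py 3;  python3 - <<'E'
from h import *
import glob,os
f=max(glob.glob("pics/trk*"),key=os.path.getmtime)
crop(f,"pics/s22.png",250,195,305,270,8)
cv2.imwrite(f"pics/top22.png",viewer.camera("top")[:,:,::-1])
crop("pics/top22.png","pics/t22.png",250,190,300,235,12)
E
```

```text
t 20.8 pos [0.5345 0.019  0.2222] Fz -1.67 red [ nan  nan 2.33] tubebottom [273.37 221.77] red->bottom nan blue [ 276.04  247.11 6037.67]trk.py:8: RuntimeWarning: invalid value encountered in scalar divide
  w=np.clip(w,0,None)[y0:y1,x0:x1]; ys,xs=np.mgrid[y0:y1,x0:x1]; return (w*xs).sum()/w.sum(),(w*ys).sum()/w.sum(),w.sum()
```

View pics/s22.png

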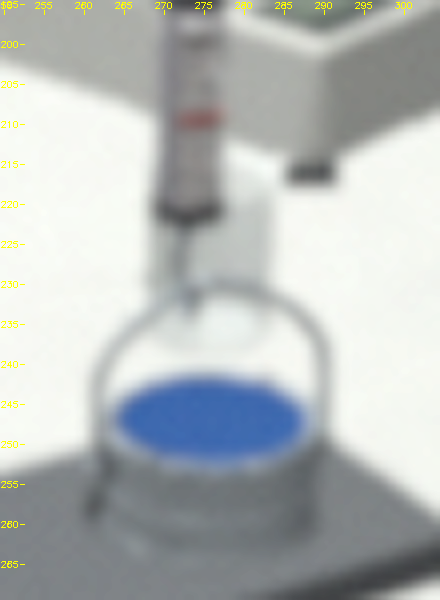

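View pics/t22.png

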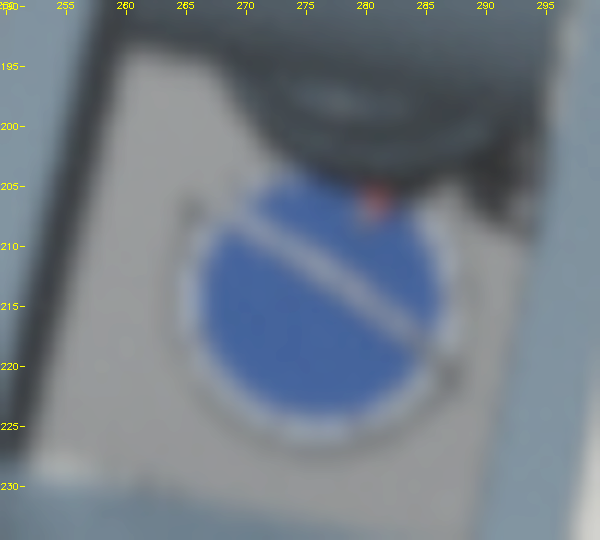

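Call:
step_arm --plan '[[[0,-0.002,-0.006],[0,0,0]],[[0,-0.003,-0.016],[0,0,0]],[[0,-0.003,-0.028],[0,0,0]],[[0,-0.003,-0.04],[0,0,0]],[[0,-0.003,-0.05],[0,0,0]]]'

```text
time_s: 21.35
eef_pos: [0.5368, 0.0177, 0.2742]
eef_rot: [0.001, -0.456, 0.89, -0.001]
wrist_force: [1.4, 0.1, -1.3]
opening: 0.201
```

```bash
python3 go.py .4406 -.2554 .285 2.2
```

```text
t 21.35 pos [0.5368 0.0177 0.2742] tool x yaw -125.77 tilt 0.11 F [ 1.43  0.07 -1.29] open 0.201
shift mm [277.8 -81.5 -10.9] turn [-1.100e-01  1.000e-02 -3.797e+01]
```

Call:
step_arm --plan '[[[0.02,-0.006,-0.008],[0,0,0]],[[0.05,-0.015,-0.011],[0,0,-5]],[[0.085,-0.025,-0.011],[0,0,-11]],[[0.12,-0.035,-0.011],[0,0,-18]],[[0.155,-0.045,-0.011],[0,0,-25]]]'

```text
time_s: 21.85
eef_pos: [0.4819, -0.1355, 0.2843]
eef_rot: [0.0, -0.64, 0.769, -0.001]
wrist_force: [0.5, -0.8, -1.8]
opening: 0.204
```

```bash
python3 go.py .4406 -.2554 .285 2.2
```

```text
t 21.85 pos [ 0.4819 -0.1355  0.2843] tool x yaw -100.45 tilt 0.07 F [ 0.46 -0.85 -1.85] open 0.204
shift mm [125.4  18.8  -0.7] turn [ -0.07  -0.03 -12.65]
```

Call:
step_arm --plan '[[[0.035,0.005,0],[0,0,-6]],[[0.07,0.01,0],[0,0,-11]],[[0.1,0.015,0],[0,0,-12.8]],[[0.12,0.018,0],[0,0,-12.8]],[[0.126,0.019,0],[0,0,-12.8]]]'

```text
time_s: 22.35
eef_pos: [0.4394, -0.2566, 0.2841]
eef_rot: [0.0, 0.719, -0.695, 0.001]
wrist_force: [0.5, 0.1, -1.3]
opening: 0.202
```

```bash
python3 avg.py 3; python3 go.py .4406 -.2554 .1844 2.2
```

```text
t 22.5 pos [ 0.4399 -0.2553  0.2838] [0.0003 0.0008 0.0001] F [-0.37  0.05 -1.38] [0.48 1.   0.34] qstd [0.0013 0.0002 0.0004 0.0004 0.0001 0.0006]
t 22.5 pos [ 0.4402 -0.2543  0.2837] tool x yaw -88.01 tilt 0.03 F [ 0.21  1.41 -1.12] open 0.205
shift mm [ 1.1 -0.3 99.3] turn [-0.02  0.01 -0.21]
```

Call:
step_arm --plan '[[[0,0,0.02],[0,0,0]],[[0,0,0.05],[0,0,0]],[[0,0,0.08],[0,0,0]],[[0,0,0.096],[0,0,0]],[[0,0,0.099],[0,0,0]]]'

```text
time_s: 23.0
eef_pos: [0.4394, -0.2522, 0.1821]
eef_rot: [-0.0, 0.72, -0.694, -0.002]
wrist_force: [-0.4, 0.6, -1.6]
opening: 0.2
```

```bash
python3 avg.py 4; python3 go.py .5106 -.2555 .1834 2.2
```

```text
t 23.2 pos [ 0.4406 -0.2539  0.1846] [0.0004 0.0007 0.001 ] F [-0.25 -0.15 -1.47] [0.27 0.42 0.44] qstd [0.0004 0.0009 0.0012 0.0001 0.0002 0.0001]
t 23.2 pos [ 0.441  -0.2547  0.1857] tool x yaw -87.93 tilt 0.13 F [-0.46 -0.23 -0.92] open 0.2
shift mm [  3.3 -69.5   2.4] turn [-0.09 -0.08 -0.13]
```

Call:
step_arm --plan '[[[0.001,-0.01,0],[0,0,0]],[[0.001,-0.027,0],[0,0,0]],[[0.001,-0.045,0],[0,0,0]],[[0.001,-0.061,0],[0,0,0]],[[0.001,-0.07,0],[0,0,0]]]'

```text
time_s: 23.7
eef_pos: [0.5122, -0.2534, 0.1853]
eef_rot: [-0.0, 0.72, -0.694, 0.001]
wrist_force: [0.0, 0.3, -2.3]
opening: 0.203
```

```bash
python3 avg.py 6; python3 go.py .5106 -.2555 .1624 2.2
python3 - <<'E'
from h import *
cv2.imwrite(f"pics/scene23.png",viewer.camera("scene")[:,:,::-1])
crop("pics/scene23.png","pics/s23.png",300,150,360,244,6.3)
E
```

```text
t 24.0 pos [ 0.5107 -0.2531  0.1846] [0.0011 0.0001 0.0003] F [ 0.09  0.27 -1.62] [0.34 0.26 0.45] qstd [0.0009 0.001  0.002  0.0003 0.0002 0.0005]
t 24.0 pos [ 0.5096 -0.2531  0.1843] tool x yaw -87.99 tilt 0.02 F [-0.12 -0.01 -1.74] open 0.203
shift mm [ 2.4 -0.9 21.9] turn [ 0.02  0.   -0.19]
```

View pics/s23.png

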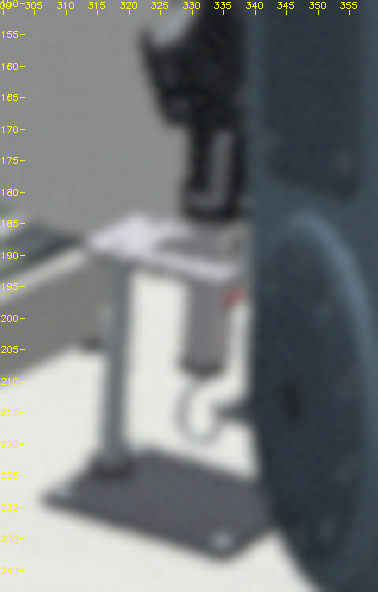

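Call:
step_arm --plan '[[[0.0024,-0.001,0.0],[0,0,0]],[[0.0024,-0.001,0.005],[0,0,0]],[[0.0024,-0.001,0.01],[0,0,0]],[[0.0024,-0.001,0.015],[0,0,0]],[[0.0024,-0.001,0.018],[0,0,0]]]'

```text
time_s: 24.55
eef_pos: [0.5107, -0.2552, 0.1653]
eef_rot: [0.0, 0.719, -0.695, -0.001]
wrist_force: [0.1, 0.1, -2.5]
opening: 0.205
```

```bash
python3 avg.py 5; python3 go.py .5106 -.2555 .1624 2.2
```

```text
t 24.8 pos [ 0.511  -0.2553  0.1658] [0.0002 0.0002 0.0005] F [-0.02  0.09 -1.73] [0.5  0.43 0.59] qstd [0.     0.0005 0.0006 0.     0.0003 0.    ]
t 24.8 pos [ 0.5113 -0.2555  0.1664] tool x yaw -87.97 tilt 0.01 F [ 0.13  0.48 -2.03] open 0.199
shift mm [-0.   0.7  4. ] turn [-0.01 -0.01 -0.17]
```

Call:
step_arm --plan '[[[0,0.0005,0.001],[0,0,0]],[[0,0.0005,0.002],[0,0,0]],[[0,0.0005,0.003],[0,0,0]],[[0,0.0005,0.0035],[0,0,0]],[[0,0.0005,0.0035],[0,0,0]]]'

```text
time_s: 25.3
eef_pos: [0.5106, -0.2554, 0.1627]
eef_rot: [0.0, 0.72, -0.694, -0.0]
wrist_force: [-0.4, 0.3, -0.8]
opening: 0.205
```

```bash
python3 avg.py 6
```

```text
t 25.6 pos [ 0.5107 -0.2555  0.1628] [0. 0. 0.] F [-0.11 -0.11 -1.85] [0.4  0.26 0.35] qstd [0. 0. 0. 0. 0. 0.]
```

Call:
step_arm --plan '[[[0,0,0.0003],[0,0,0]],[[0,0,0.0006],[0,0,0]],[[0,0,0.0006],[0,0,0]]]'

```text
time_s: 25.9
eef_pos: [0.5108, -0.2555, 0.1624]
eef_rot: [-0.0, 0.72, -0.694, 0.0]
wrist_force: [-0.8, 1.0, 0.3]
opening: 0.203
```

```bash
python3 avg.py 6
```

```text
t 26.2 pos [ 0.5107 -0.2555  0.1624] [0. 0. 0.] F [-0.75  0.15  1.41] [0.26 0.35 0.34] qstd [0. 0. 0. 0. 0. 0.]
```

Seated (force reversed to +1.4 N, as at the grasp). Open slowly.

Call:
step_arm --plan '[[[0,0,0],[0,0,0]],[[0,0,0],[0,0,0]],[[0,0,0],[0,0,0]]]' --fingers 35

```text
time_s: 26.5
eef_pos: [0.5107, -0.2555, 0.1621]
eef_rot: [-0.0, 0.72, -0.694, 0.0]
wrist_force: [0.3, -0.2, -0.6]
opening: 0.351
```

Call:
step_arm --plan '[[[0,0,0],[0,0,0]],[[0,0,0],[0,0,0]],[[0,0,-0.004],[0,0,0]],[[0,0,-0.015],[0,0,0]],[[0,0,-0.035],[0,0,0]]]' --fingers 60

```text
time_s: 27.0
eef_pos: [0.51, -0.255, 0.1969]
eef_rot: [0.0, 0.719, -0.694, -0.001]
wrist_force: [0.9, -0.1, -0.5]
opening: 0.599
```

Call:
step_arm --plan '[[[0,0,-0.035],[0,0,0]],[[0,0,-0.075],[0,0,0]],[[0,0,-0.1],[0,0,0]],[[0.01,0.03,-0.105],[0,0,0]],[[0.03,0.07,-0.105],[0,0,0]]]'

```text
time_s: 27.5
eef_pos: [0.4427, -0.2879, 0.3053]
eef_rot: [-0.0, 0.721, -0.693, 0.002]
wrist_force: [-0.7, -0.9, -0.1]
opening: 0.598
```

Call:
step_arm --plan '[[[0.02,0.04,0],[0,0,0]],[[0.04,0.08,0],[0,0,0]],[[0.06,0.12,0],[0,0,0]],[[0.075,0.15,0],[0,0,0]],[[0.08,0.16,0],[0,0,0]]]'

```text
time_s: 28.0
eef_pos: [0.2824, -0.375, 0.3034]
eef_rot: [0.001, 0.718, -0.696, 0.001]
wrist_force: [0.5, 0.0, -0.0]
opening: 0.603
```

```bash
python3 avg.py 3; python3 trk.py 1
python3 - <<'E'
from h import *
for c in("scene","top"): cv2.imwrite(f"pics/{c}30.png",viewer.camera(c)[:,:,::-1])
a=[("scene","s30",(300,165,360,244),7),("top","t30",(208,176,308,242),8),("scene","s31",(192,225,316,296),6.4),("top","t31",(340,188,400,236),10)]
for c,n,b,f in a: crop(f"pics/{c}30.png",f"pics/{n}.png",*b,f)
E
```

```text
t 28.15 pos [ 0.2838 -0.3744  0.3031] [0.001  0.0006 0.0001] F [ 0.47 -0.31 -0.15] [0.41 0.64 0.56] qstd [0.002  0.0005 0.0002 0.0006 0.0001 0.0013]
t 28.2 pos [ 0.2854 -0.3733  0.3027] Fz -0.36 red [nan nan  0.] tubebottom [417.88 180.7 ] red->bottom nan blue [ 276.05  247.1  4830.  ]trk.py:8: RuntimeWarning: invalid value encountered in scalar divide
  w=np.clip(w,0,None)[y0:y1,x0:x1]; ys,xs=np.mgrid[y0:y1,x0:x1]; return (w*xs).sum()/w.sum(),(w*ys).sum()/w.sum(),w.sum()
```

View pics/s30.png

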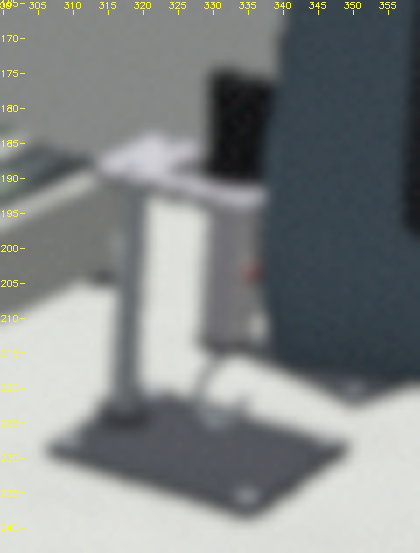

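View pics/t30.png

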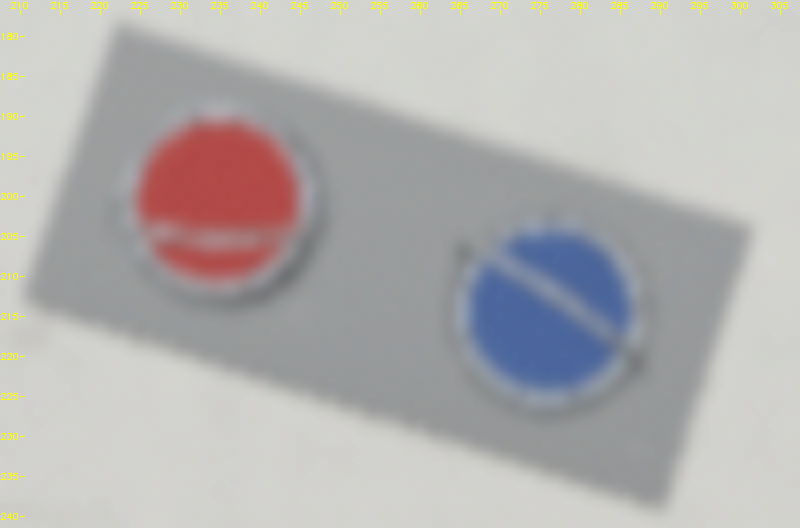

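View pics/s31.png

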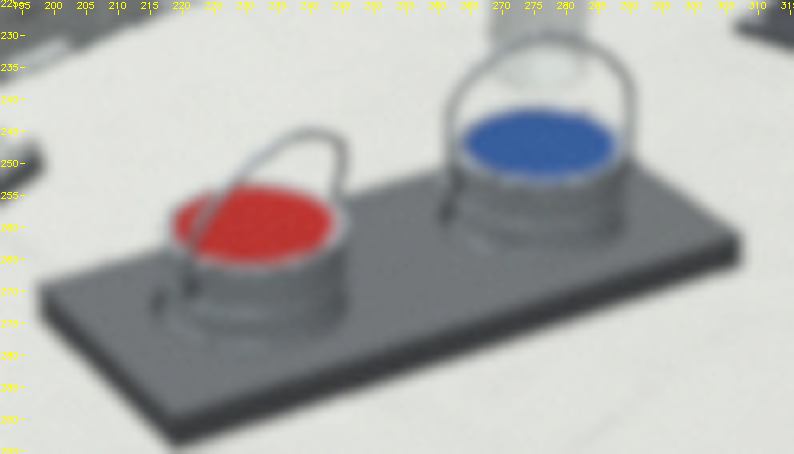

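View pics/t31.png

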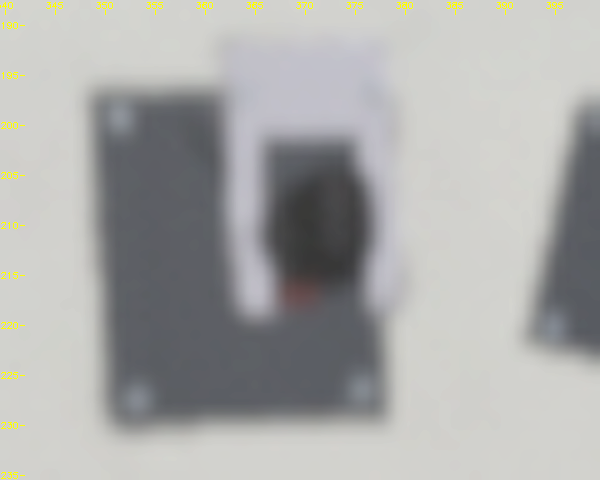

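Call:
step_arm --plan '[[[0,0,0],[0,0,0]],[[0,0,0],[0,0,0]],[[0,0,0],[0,0,0]]]'

```text
time_s: 28.6
eef_pos: [0.2852, -0.3732, 0.3021]
eef_rot: [-0.0, 0.72, -0.694, -0.0]
wrist_force: [-0.1, 0.8, -0.2]
opening: 0.602
```

Run:
```python
from bench import ticket
print(ticket.hand_in())
```

```text
the job is handed in; nothing more can be done
None
```

I weighed the blue tin, lowered it back into its well, unhooked it and hung the scale back on its stand. I handed in at about 28.6 s; no verdict was reported.

- **Weight:** it reads about 3.1–3.2 N (about 0.32 kg), a spring extension of about 26 mm.
- **Lift:** I raised the tin at about 15 mm/s and held it still for about 1.4 s. By camera and force its underside was about 24.5–25.5 mm above the carrier's base, inside the 20–30 mm band.
- **Drag pointer:** the pictures could not show the gap between it and the live index during the hang. At that lifting speed I expect an overshoot of under 1 mm. After unloading it stayed where the load had pushed it, well over 8 mm down, and it is still down in the last picture.
- **Last checks:** the scale sits in its fork as at the start, and the red tin looks unmoved. The arm is clear of everything. I saw no sign of the beaker or dish moving, but did not measure them at the end.
- **One difference:** the blue tin looks upright and home but stands about 3.5 mm from where it started, within the allowed 12 mm.

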